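Lay out the choke tubes and flange spacer of a carburettor rebuild

TASK

Lay out the carburettor parts for the rebuild: thread the brown flange spacer over both pins of the green stand so that it lies flat on the block, without turning it over, and stand the four brass choke tubes upright on the rail's marks, one to a mark and centred, in order of size: the shortest on the mark next to the pin stand, the tallest on the mark farthest from it. Do not knock any tube over or turn one upside down, and leave everything standing still.

Things in the scene. Friction and masses are not known exactly. Their poses are not given: they have to be found in the camera images.
- tube_24: shortest of four loose plain brass choke tubes (open hollow cylinders, wall 4 mm, all of one colour): outer diameter 24 mm, height 30 mm, standing upright. Origin at the centre of its underside, z axis up along the tube.
- tube_30: second shortest of four loose plain brass choke tubes (open hollow cylinders, wall 4 mm, all of one colour): outer diameter 30 mm, height 42 mm, standing upright. Origin at the centre of its underside, z axis up along the tube.
- tube_36: second tallest of four loose plain brass choke tubes (open hollow cylinders, wall 4 mm, all of one colour): outer diameter 36 mm, height 54 mm, standing upright. Origin at the centre of its underside, z axis up along the tube.
- tube_42: tallest of four loose plain brass choke tubes (open hollow cylinders, wall 4 mm, all of one colour): outer diameter 42 mm, height 66 mm, standing upright. Origin at the centre of its underside, z axis up along the tube.
- spacer: loose dark brown flange spacer lying flat: a plate 90 mm (its x axis) by 44 mm (its y axis), 10 mm thick, with a 27 mm bore in the middle and two 13 mm through holes at x = +32 and -32 mm. Origin at the centre of its underside. Same either way round.
- mark_a: first from the left (+y side) of four fixed flat round marks (blue ring 50 mm across, white inside, under 1 mm thick) in a straight row 70 mm apart on a low aluminium rail, 80 mm deep, 300 mm long; the rail's top is 10 mm above the bench. Origin at the mark's centre on the rail's top; y axis along the row, x axis across it.
- mark_b: second from the left of four fixed flat round marks (blue ring 50 mm across, white inside, under 1 mm thick) in a straight row 70 mm apart on a low aluminium rail, 80 mm deep, 300 mm long; the rail's top is 10 mm above the bench. Origin at the mark's centre on the rail's top; y axis along the row, x axis across it.
- mark_c: third from the left of four fixed flat round marks (blue ring 50 mm across, white inside, under 1 mm thick) in a straight row 70 mm apart on a low aluminium rail, 80 mm deep, 300 mm long; the rail's top is 10 mm above the bench. Origin at the mark's centre on the rail's top; y axis along the row, x axis across it.
- mark_d: fourth from the left (-y side) of four fixed flat round marks (blue ring 50 mm across, white inside, under 1 mm thick) in a straight row 70 mm apart on a low aluminium rail, 80 mm deep, 300 mm long; the rail's top is 10 mm above the bench. Origin at the mark's centre on the rail's top; y axis along the row, x axis across it.
- pin_stand: fixed light green block, 100 (x axis, across the row) by 50 mm, 15 mm tall, with two upright 6 mm dark steel pins at x = +32 and -32 mm rising 30 mm above its top, the last 8 mm tapered. It is at the left or right end of the row (varies), centre 90 mm beyond the end mark; a blue and white carton 80 x 50 x 30 mm is at the other end. Origin: centre of its underside.

How it is judged:
By the outcome, as a careful person would: the job done as asked, in the order asked, and still so for the second after the job is handed in, with the robot touching nothing.
It also fails if it takes over 115 s, if anything falls off the work surface, if the arm or the gripper's body presses on something with over 40 N, if the wrist force passes 120 N, or if a joint passes its speed limit or range.

ROBOT

A 6-joint arm with a two-finger parallel gripper is mounted at the origin on the work surface. World frame = base frame: x ahead of the robot, y to its left, z up, the work surface at z = 0. Lengths are in m, angles in rad, forces in N, time in s.
With the tool pointing down it reaches from about 0.15 to 0.775 m from the base axis. Payload 6.1 kg.
Tool frame: the origin (TCP) lies on the centre line of the jaws, within the pads' length; the fingertips stand 14 mm ahead of it and the grasp point (between the pads) lies 5 mm behind it (tip_reach is the distance from the TCP to the fingertips, in m); y points along the fingers, z is the direction in which the jaws open and shut, and the axes are right-handed (so a half turn about y gives the same grasp; the last joint's range is limited). The gripper opens to 85 mm and grips with 20 to 120 N. Pads are 22 mm wide; open, the fingers measure 114 mm over their backs; the gripper's body (76 mm by 85 mm) begins 54 mm behind the grasp point. The pads swing forward as they close: fully open they stand 13 mm farther back than shut.
Start: joints at [1.226, 0.126, -0.04, 1.405, 0, 1.571], TCP at [0.177, 0.494, 0.214] pointing down, gripper open.
Joint ranges: [-2.72, 2.72], [-0.95, 1.95], [-1.27, 1.35], [-1.78, 2.02], [-1.46, 1.47], [-3.14, 3.14]. Speed limits (rad/s): [2.39, 2.39, 3.01, 3.14, 3.14, 3.14].

INTERFACE

Orientations are given as a unit quaternion [w, x, y, z].
In Python, from bench import get_state, read_camera, finish_job, tip_reach gives the robot as it stands.
- The arm moves only by the tool send_rows, never from a script. Its argument "deltas" is a list of rows, each a list of 2 entries, a list of its own where there are three numbers: the shift along the tool's x, y, z in m, then the turn, a rotation vector about the tool's x, y, z in degrees. A call has 1 to 20 rows; each row shifts and turns the commanded pose from where the row before left it, along the tool's axes as they then stand; what a row does not reach is not made up. A row lasts 1/12 s, in which the tool goes at most 41.7 mm and 7.16 degrees, less where a joint would pass 70% of its speed; a pose out of reach is approached as far as the arm can. A call is refused whole if a number of a shift passes 0.0417 or a number of a turn 7.16, either way. A call with a gripper value outside its range is refused whole. "gripper" is the opening, from 0 (shut) to 1 (fully open), set as the call begins (left out, the last holds). The fingers move at their own pace and stop on an object; "grip_force" is the grip in N (left out, the last holds). Time passes only in rows, so rows that do not move let the fingers close. It gives the time, the measured TCP pose, the force and the opening at its end, in the units of the state.
- get_state(): the state, without advancing time (a new reading comes with each control period).
- read_camera(name): name is "scene" or "top" or "wrist"; returns a dict with "img" (480x640x3 uint8, blue, green, red), "mtx" (3x3 intrinsics, pixels), "origin" and "rotation" of the camera in the world. Camera axes: x right, y up, looking along -z (the intrinsics and any distortion apply to the point x, -y, -z); pixel columns grow to the right and rows downward; lengths in m; the calibration is good to about 2 mm. A picture is of the moment at which its call begins. There is no depth.
- finish_job(): hands the job in, once; it reports no verdict.
The state is a dict: "time_s": time; "joint_pos": joint angles; "joint_vel": joint speeds; "joint_efforts": joint torques, N m; "ee_pos": TCP position; "eef_rot": TCP orientation; "wrist_force": force on the tool from outside, world axes, zero at the start; "wrist_torque": the same for the moment, N m; "width": finger opening in m.
Only numpy, scipy, OpenCV 4.12 (cv2) and the standard library are available. Lean on these libraries where they do the work, as an engineer would, in place of code of your own. Each camera call takes 0.05 s, during which the arm holds its last target. There are 200 camera calls.

## Working session

There is one attempt and no reset: what is moved stays moved. The work goes in short steps, Python scripts to look and compute and a tool call to move; the robot and the scene stay as the last step left them, time stands still between calls to the robot, and variables do not carry over. Pictures are saved under pics/ and viewed, about 12 in all and at most 16, crops included, and the job is handed in when it is done.

Besides the shell and the picture viewer there is one more tool, called after ">>>" by a JSON object that holds its "name" and its "arguments". send_rows: Moves the arm, as the interface text tells. Its arguments: {"type":"object","properties":{"deltas":{"type":"array"},"gripper":{"type":"number"},"grip_force":{"type":"number"}},"required":["deltas"]}

```bash
mkdir -p pics; ls
python3 - <<'E'
from bench import *
import cv2,numpy as np
s=get_state();print(s)
for n in ("top","scene"):
    c=read_camera(n);cv2.imwrite(f"pics/{n}0.png",c["img"]);print(n,c["mtx"],c["origin"],c["rotation"],[k for k in c])
print(tip_reach)
E
```

```text
pics
{'time_s': 0.0, 'joint_pos': array([ 1.22600267e+00,  1.26371826e-01, -4.06409539e-02,  1.40538708e+00,
        5.29628301e-06,  1.57078520e+00]), 'joint_vel': array([ 1.38425919e-04,  5.68403459e-04, -1.02537990e-03,  6.71112763e-04,
        7.52769239e-05,  5.91034028e-04]), 'joint_efforts': array([-2.46360898e-03, -4.35919082e+01,  3.52920413e+01,  1.71927677e-02,
       -1.94549880e-04,  2.21851798e-05]), 'ee_pos': array([0.17729926, 0.49368279, 0.21331769]), 'eef_rot': array([-0.69606718,  0.6971836 , -0.12139521,  0.12119701]), 'wrist_force': array([ 0.02378495, -0.13188385,  0.21615136]), 'wrist_torque': array([ 0.0387732 , -0.04514216, -0.04675532]), 'width': 0.08532989449861042}
top [[498.70094983   0.         327.09107179]
 [  0.         498.70094983 237.37589072]
 [  0.           0.           1.        ]] [ 0.3884415  -0.01361302  0.85802284] [ 0.70764968  0.07938206 -0.04924681 -0.70036075] ['img', 'mtx', 'origin', 'rotation']
scene [[612.48109734   0.         316.77230357]
 [  0.         612.48109734 223.34476328]
 [  0.           0.           1.        ]] [ 1.01241024 -0.68639571  1.00726123] [0.89619844 0.33752407 0.09559386 0.27160204] ['img', 'mtx', 'origin', 'rotation']
0.014
```

View pics/top0.png

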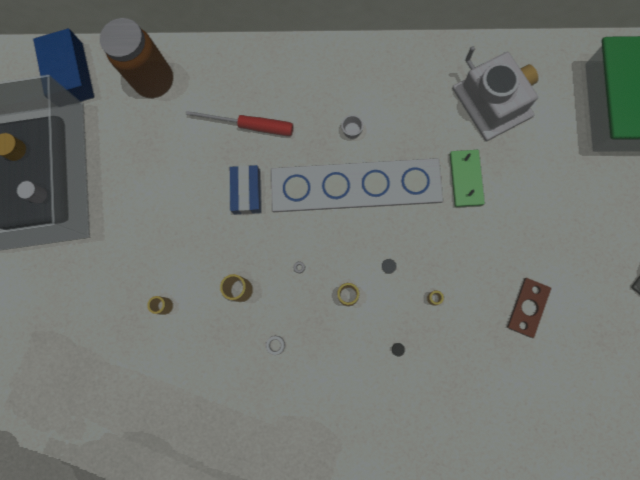

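View pics/scene0.png

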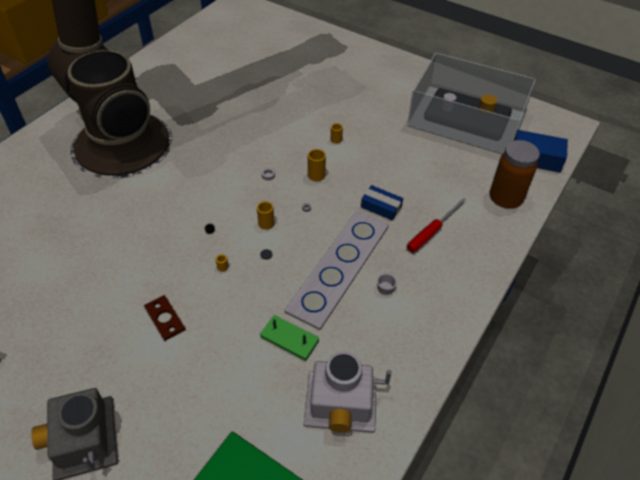

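The top view shows tubes near (159,305), (235,288), (348,294) and (436,298), the spacer at (530,307) and marks at (297,188) to (415,181). The pin stand at (467,178) is on the right (−y), so the shortest tube goes on mark_d and the tallest on mark_a. The scene view agrees.

```bash
cat > h.py <<'E'
import numpy as np, cv2
from bench import *
from scipy.spatial.transform import Rotation as R
from scipy.optimize import least_squares
def rot(q): return R.from_quat(np.asarray(q)[[1,2,3,0]]) if np.asarray(q).size==4 else R.from_matrix(q)
F=np.diag([1,-1,-1])
def proj(c,P):
    p=rot(c["rotation"]).inv().apply(np.atleast_2d(P)-c["origin"])@F
    return (p@c["mtx"].T)[:,:2]/p[:,2:]
def ray(c,uv,z):
    d=rot(c["rotation"]).apply((np.linalg.inv(c["mtx"])@[uv[0],uv[1],1])@F)
    return c["origin"]+d*(z-c["origin"][2])/d[2]
def blobs(c,lo,hi,amin=40):
    m=cv2.inRange(cv2.cvtColor(c["img"],cv2.COLOR_BGR2HSV),lo,hi)
    k=cv2.findContours(m,cv2.RETR_EXTERNAL,cv2.CHAIN_APPROX_NONE)[0]
    return [cv2.convexHull(x) for x in k if cv2.contourArea(x)>amin]
def cen(h):
    h=np.asarray(h,np.float32); m=cv2.moments(cv2.convexHull(h)); return np.array([m["m10"],m["m01"]])/m["m00"]
def fit(c,hull,model,z0=0.0):
    """xy whose model points' hull has the centroid of the seen hull; returns xy, area ratio"""
    t=cen(hull)
    r=least_squares(lambda v:cen(proj(c,model+[v[0],v[1],z0]))-t,ray(c,t,z0)[:2],diff_step=1e-3,x_scale=.01)
    a=cv2.contourArea(cv2.convexHull(proj(c,model+[*r.x,z0]).astype(np.float32)))
    return r.x,cv2.contourArea(hull)/a
T=np.linspace(0,2*np.pi,60)
def tube(d,h): return np.vstack([np.c_[d/2*np.cos(T),d/2*np.sin(T),0*T+z] for z in (0,h)])
TUBES={24:30,30:42,36:54,42:66}
BRASS=((15,90,40),(35,255,255));BLUE=((100,110,50),(125,255,255));GREEN=((45,90,60),(75,255,255));BROWN=((0,90,30),(12,255,200))
E
python3 - <<'E'
from h import *
for n in ("top","scene"):
    c=read_camera(n)
    for nm,col in (("brass",BRASS),("blue",BLUE),("green",GREEN),("brown",BROWN)):
        for h in blobs(c,*col):
            t=cen(h); o=[nm,t.round(1),int(cv2.contourArea(h))]
            if nm=="brass":
                for d,H in TUBES.items():
                    x,a=fit(c,h,tube(d/1000,H/1000)); o+=[d,x.round(4),round(a,2)]
            else: o.append(ray(c,t,dict(blue=.01,green=.015,brown=.01)[nm]).round(4)); r=cv2.minAreaRect(h); o+=[np.round(r[1]),round(r[2],1)]
            print(n,*o)
E
```

```text
top brass [159.  304.8] 316 24 [0.4251 0.3079] 1.27 30 [0.4248 0.3053] 0.76 36 [0.4245 0.3026] 0.51 42 [0.4242 0.2997] 0.36
top brass [435.5 297.4] 144 24 [ 0.443  -0.1585] 0.68 30 [ 0.4425 -0.1572] 0.42 36 [ 0.442  -0.1558] 0.28 42 [ 0.4415 -0.1544] 0.2
top brass [347.8 293.6] 346 24 [ 0.4474 -0.0127] 1.94 30 [ 0.4468 -0.0127] 1.21 36 [ 0.4461 -0.0127] 0.82 42 [ 0.4453 -0.0127] 0.59
top brass [235.4 287.7] 612 24 [0.4554 0.1783] 2.85 30 [0.4548 0.1766] 1.74 36 [0.4543 0.1749] 1.16 42 [0.4537 0.1731] 0.83
top brass [ 11.3 146.9] 522 24 [0.7081 0.6042] 1.81 30 [0.7056 0.5995] 1.07 36 [0.7031 0.5945] 0.7 42 [0.7005 0.5895] 0.49
top brass [530.   73.3] 181 24 [ 0.8457 -0.3372] 0.67 30 [ 0.8422 -0.3347] 0.4 36 [ 0.8385 -0.3321] 0.26 42 [ 0.8347 -0.3294] 0.18
top blue [233.7 188.3] 271 [0.6322 0.1912 0.01  ] [43.  7.] 88.5
top blue [253.8 187.9] 323 [0.6329 0.1552 0.01  ] [43.  8.] 90.0
top blue [58.1 58.7] 1963 [0.8863 0.5401 0.01  ] [59. 38.] 77.8
top green [623.   84.7] 3193 [ 0.8228 -0.4985  0.015 ] [101.  36.] 90.0
top brown [529.1 307.5] 1381 [ 0.4284 -0.3132  0.01  ] [27. 53.] 19.3
[... 1033 characters left out ...]
 30 [-0.4548  0.4123] 3.04 36 [-0.4456  0.4054] 1.97 42 [-0.4364  0.3986] 1.38
scene brass [25.4 33.1] 3528 24 [-0.5641  0.1793] 30.75 30 [-0.5544  0.174 ] 17.85 36 [-0.5446  0.1687] 11.61 42 [-0.5347  0.1633] 8.12
scene blue [378.5 203.4] 201 [0.6247 0.1713 0.01  ] [36.  6.] 21.8
scene blue [385.9 193.1] 110 [0.6226 0.2085 0.01  ] [34.  3.] 22.4
scene blue [543.1 143.6] 873 [0.86   0.5726 0.01  ] [53. 20.] 10.8
scene green [242.2 462.9] 2586 [ 0.7271 -0.4496  0.015 ] [ 47. 107.] 90.0
scene green [289.2 337.2] 1346 [ 0.6573 -0.2198  0.015 ] [54. 27.] 27.8
scene brown [164.3 317.3] 916 [ 0.4338 -0.3142  0.01  ] [41. 23.] 59.0
scene brown [424.  235.6] 477 [0.7513 0.1442 0.01  ] [12. 44.] 47.7
```

```bash
cat >> h.py <<'E'
def tip(w): return None
def pose():
    s=get_state(); return s, s["ee_pos"], rot(s["eef_rot"])
def go(xyz,yaw=None):
    """shift in tool axes to reach xyz; turn about tool y to bring tool z to world yaw (deg, mod 180)"""
    s,p,r=pose(); A=r.as_matrix()
    out=dict(t=round(s["time_s"],2),p=p.round(4),zyaw=round(np.degrees(np.arctan2(A[1,2],A[0,2])),2),shift_mm=(A.T@(np.array(xyz)-p)*1e3).round(1),down=A[:,1].round(3),w=round(s["width"],4),F=s["wrist_force"].round(1))
    if yaw is not None:
        out["turn_y"]=round(-((yaw-out["zyaw"]+90)%180-90),2)   # tool y is down
    print(out)
E
python3 - <<'E'
from h import *
for n in ("top","scene"):
    c=read_camera(n); hsv=cv2.cvtColor(c["img"],cv2.COLOR_BGR2HSV)
    if n=="top": print(hsv[190,460],hsv[165,470],hsv[188,284],hsv[188,310],hsv[310,515])
    for h in blobs(c,(95,60,60),(130,255,255),100):
        r=cv2.fitEllipse(h); print(n,"ring",np.round(r[0],1),np.round(r[1],1),ray(c,r[0],.0105).round(4))
    for nm,lo,hi,sz,z in (("stand",(45,60,60),(80,255,255),(.1,.05,.015),0),("spacer",(0,90,30),(12,255,220),(.09,.044,.01),0)):
        M=np.array([[a*sz[0]/2,b*sz[1]/2,k*sz[2]] for a in(1,-1) for b in(1,-1) for k in (0,1)])
        for h in blobs(c,lo,hi,700):
            best=None
            m=np.zeros((480,640),np.uint8);cv2.fillPoly(m,[h],1)
            def iou(v):
                P=M@R.from_euler('z',v[2]).as_matrix().T+[v[0],v[1],z]
                k=np.zeros((480*4,640*4),np.uint8);cv2.fillConvexPoly(k,cv2.convexHull((proj(c,P)*4+1.5).astype(np.float32)).astype(np.int32),1)
                k=cv2.resize(k*255,(640,480),interpolation=cv2.INTER_AREA)/255.
                return -np.minimum(k,m).sum()/np.maximum(k,m).sum()
            from scipy.optimize import minimize
            x0=ray(c,cen(h),.01)
            rs=[minimize(iou,[*x0[:2],a],method="Nelder-Mead",options=dict(initial_simplex=np.array([[*x0[:2],a],[x0[0]+.005,x0[1],a],[x0[0],x0[1]+.005,a],[x0[0],x0[1],a+.3]]))) for a in np.arange(0,3.1,.6)]
            b=min(rs,key=lambda r:r.fun); print(n,nm,b.x[:2].round(4),np.degrees(b.x[2]).round(1),round(-b.fun,3))
go((.43,-.313,.2),0)
c=read_camera("wrist");print(c["mtx"],c["origin"],rot(c["rotation"]).as_matrix().round(3));cv2.imwrite("pics/w0.png",c["img"])
E
```

```text
[ 59  83 132] [ 60  85 132] [108 103 102] [109  46 117] [  8 107  76]
top ring [296.1 187.4] [26.6 27.5] [0.634  0.08   0.0105]
top ring [335.5 185.2] [26.9 27.6] [0.6381 0.0102 0.0105]
top ring [375.1 182.8] [27.  27.8] [ 0.6425 -0.0594  0.0105]
top ring [415.  180.5] [26.9 28.2] [ 0.6469 -0.1291  0.0105]
top ring [233.5 187.7] [11.5 52.1] [0.6331 0.1914 0.0105]
top ring [253.5 188.1] [11.8 54.6] [0.6325 0.1556 0.0105]
top ring [62.2 57.9] [56.1 66.8] [0.8877 0.5319 0.0105]
top stand [ 0.6523 -0.2192] 3.5 0.939
top stand [ 0.8465 -0.5028] -0.7 0.541
top spacer [ 0.4295 -0.3154] -22.0 0.908
scene ring [313.4 301.3] [21.6 25.3] [ 0.6489 -0.1264  0.0105]
scene ring [330.9 276.2] [20.2 24.4] [ 0.6446 -0.0566  0.0105]
scene ring [347.3 252.6] [18.9 23.7] [0.6403 0.0131 0.0105]
scene ring [362.8 230.3] [17.5 23. ] [0.636  0.0834 0.0105]
scene ring [379. 203.] [ 6.6 44. ] [0.6251 0.1724 0.0105]
scene ring [385.5 193.1] [ 8.9 36.1] [0.6222 0.2074 0.0105]
scene ring [544.2 142.9] [23.6 61.2] [0.8615 0.5761 0.0105]
scene stand [ 0.7297 -0.4437] 2.2 0.712
scene stand [ 0.6539 -0.2158] 4.1 0.969
scene spacer [ 0.43   -0.3117] 157.4 0.932
{'t': 0.3, 'p': array([0.1774, 0.494 , 0.2138]), 'zyaw': np.float64(70.25), 'shift_mm': array([ 510.5,   14.2, -674.1]), 'down': array([-0., -0., -1.]), 'w': 0.0855, 'F': array([-0.1,  0.4, -1. ]), 'turn_y': np.float64(70.25)}
[[431.95673415   0.         318.2849164 ]
 [  0.         431.95673415 238.5293567 ]
 [  0.           0.           1.        ]] [0.1047069  0.51984687 0.37481747] [[ 0.339 -0.898 -0.281]
 [ 0.941  0.323  0.103]
 [-0.002 -0.299  0.954]]
```

>>> {"name": "send_rows", "arguments": {"deltas": [[[0.0213,0,-0.0281],[0,0,0]],[[0.0213,0,-0.0281],[0,0,0]],[[0.0213,0,-0.0281],[0,0,0]],[[0.0213,0,-0.0281],[0,0,0]],[[0.0213,0,-0.0281],[0,0,0]],[[0.0213,0,-0.0281],[0,0,0]],[[0.0213,0,-0.0281],[0,0,0]],[[0.0213,0,-0.0281],[0,0,0]],[[0.0213,0,-0.0281],[0,0,0]],[[0.0213,0,-0.0281],[0,0,0]],[[0.0213,0,-0.0281],[0,0,0]],[[0.0213,0,-0.0281],[0,0,0]],[[0.0213,0,-0.0281],[0,0,0]],[[0.0213,0,-0.0281],[0,0,0]],[[0.0213,0,-0.0281],[0,0,0]],[[0.0213,0,-0.0281],[0,0,0]],[[0.0213,0,-0.0281],[0,0,0]],[[0.0213,0,-0.0281],[0,0,0]],[[0.0213,0,-0.0281],[0,0,0]],[[0.0213,0,-0.0281],[0,0,0]]]}}

```text
time_s: 2.02
ee_pos: [0.3885, -0.1808, 0.2143]
eef_rot: [-0.697, 0.697, -0.121, 0.122]
wrist_force: [0.7, 1.9, -0.2]
width: 0.0856
```

Run:
```python
from h import *
go((.43,-.3135,.17),67.7); print(get_state()["joint_pos"].round(3))
```

```text
{'t': 2.02, 'p': array([ 0.3885, -0.1808,  0.2143]), 'zyaw': np.float64(70.2), 'shift_mm': array([  84. ,   44.3, -110.7]), 'down': array([ 0.001, -0.   , -1.   ]), 'w': 0.0856, 'F': array([ 0.7,  1.9, -0.2]), 'turn_y': np.float64(2.5)}
[-0.436 -0.057 -0.229  1.398  0.    -0.09 ]
```

>>> {"name": "send_rows", "arguments": {"deltas": [[[0.021,0.011,-0.0277],[0,0.6,0]],[[0.021,0.011,-0.0277],[0,0.6,0]],[[0.021,0.011,-0.0277],[0,0.6,0]],[[0.021,0.011,-0.0277],[0,0.7,0]],[[0,0,0],[0,0,0]]]}}

```text
time_s: 2.43
ee_pos: [0.4283, -0.3165, 0.1666]
eef_rot: [-0.693, 0.694, -0.139, 0.137]
wrist_force: [-1.1, -0.1, -0.8]
width: 0.0856
```

Run:
```python
from h import *
c=read_camera("wrist");cv2.imwrite("pics/w1.png",c["img"]);np.save("w1.npy",c,allow_pickle=True)
go((.43,-.3135,.017),67.7)
print(proj(c,[[.43,-.3135,.01]]))
```

```text
{'t': 2.48, 'p': array([ 0.4276, -0.3142,  0.1678]), 'zyaw': np.float64(67.56), 'shift_mm': array([  2.4, 150.8,   1.5]), 'down': array([-0.003,  0.002, -1.   ]), 'w': 0.0858, 'F': array([-0.2,  1. , -0.4]), 'turn_y': np.float64(-0.14)}
[[323.91598324 211.33872277]]
```

View pics/w1.png

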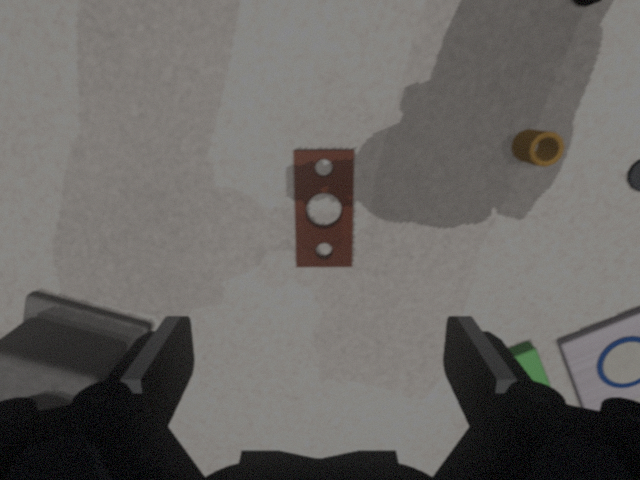

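The wrist view shows the spacer's bore at about (323,209), its holes at (323,168) and (324,249), and the jaws straddling it squarely. Next I'll refine its pose from that picture.

Run:
```python
from h import *
c=np.load("w1.npy",allow_pickle=True).item()
m=cv2.inRange(cv2.cvtColor(c["img"],cv2.COLOR_BGR2HSV),(0,90,30),(12,255,220))
k,hi=cv2.findContours(m,cv2.RETR_CCOMP,cv2.CHAIN_APPROX_NONE)
for x,q in zip(k,hi[0]):
    a=cv2.contourArea(x)
    if a>60: print(a,q[3],cen(cv2.convexHull(x)).round(1),ray(c,cen(x),.01 if q[3]<0 else .005).round(4))
b=max(k,key=cv2.contourArea); r=cv2.minAreaRect(b);P=np.array([ray(c,p,.01) for p in cv2.boxPoints(r)])
print(P.mean(0).round(4)); e=np.diff(P,axis=0)[:,:2]; print(np.linalg.norm(e,axis=1).round(4),np.degrees(np.arctan2(e[:,1],e[:,0])).round(1))
```

```text
6104.5 -1 [323.6 207. ] [ 0.4268 -0.3124  0.01  ]
286.0 5 [323.7 250.1] [ 0.4601 -0.326   0.005 ]
1121.0 5 [323.5 209. ] [ 0.4294 -0.3135  0.005 ]
393.0 5 [321.6 168.9] [ 0.4004 -0.3032  0.005 ]
[ 0.4288 -0.3133  0.01  ]
[0.0413 0.0889 0.0448] [  67.4  -21.2 -112.5]
```

>>> {"name": "send_rows", "arguments": {"deltas": [[[0.0015,0.025,0.001],[0,-0.7,0]],[[0,0.03,0],[0,0,0]],[[0,0.03,0],[0,0,0]],[[0,0.03,0],[0,0,0]],[[0,0.02,0],[0,0,0]],[[0,0.008,0],[0,0,0]],[[0,0,0],[0,0,0]],[[0,0,0],[0,0,0]]]}}

```text
time_s: 3.15
ee_pos: [0.43, -0.3116, 0.0281]
eef_rot: [-0.695, 0.695, -0.132, 0.132]
wrist_force: [0.6, -0.9, 0.8]
width: 0.0853
```

>>> {"name": "send_rows", "arguments": {"deltas": [[[0,0,0],[0,0,0]],[[0,0,0],[0,0,0]],[[0,0,0],[0,0,0]],[[0,0,0],[0,0,0]],[[0,0,0],[0,0,0]],[[0,0,0],[0,0,0]]], "gripper": 0.58, "grip_force": 40}}

```text
time_s: 3.65
ee_pos: [0.4298, -0.3119, 0.0274]
eef_rot: [-0.695, 0.695, -0.132, 0.132]
wrist_force: [-0.1, 0.6, 0.4]
width: 0.0495
```

Run:
```python
from h import *
c=read_camera("wrist");cv2.imwrite("pics/w2.png",c["img"])
go((.4295,-.3135,.017),68.3)
```

```text
{'t': 3.7, 'p': array([ 0.4297, -0.3118,  0.0272]), 'zyaw': np.float64(68.44), 'shift_mm': array([ 0.4, 10.2, -1.6]), 'down': array([ 0., -0., -1.]), 'w': 0.0496, 'F': array([0.7, 0.2, 0.9]), 'turn_y': np.float64(0.14)}
```

View pics/w2.png

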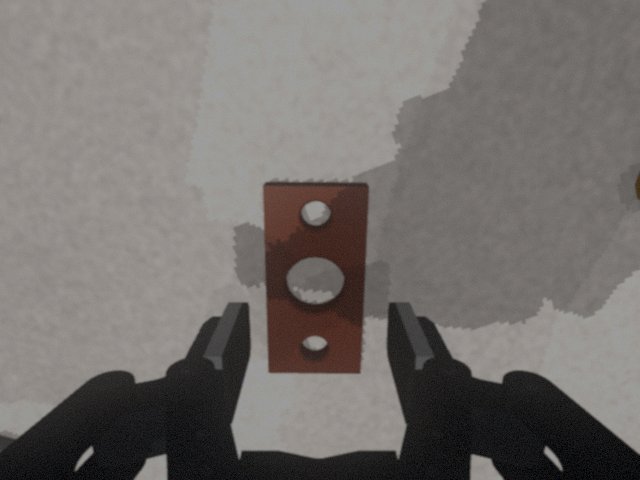

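The plate lies between the jaws, spanning columns 265 to 368 at the far end with its bore at (315,281). Next I'll go down and close.

>>> {"name": "send_rows", "arguments": {"deltas": [[[0.0003,0.006,-0.001],[0,0,0]],[[0,0.004,0],[0,0,0]],[[0,0,0],[0,0,0]]]}}

```text
time_s: 3.95
ee_pos: [0.4289, -0.3124, 0.0158]
eef_rot: [0.695, -0.694, 0.133, -0.132]
wrist_force: [0.5, -0.1, 0.3]
width: 0.0494
```

>>> {"name": "send_rows", "arguments": {"deltas": [[[0,0,0],[0,0,0]],[[0,0,0],[0,0,0]],[[0,0,0],[0,0,0]],[[0,0,0],[0,0,0]],[[0,0,0],[0,0,0]]], "gripper": 0.3, "grip_force": 50}}

```text
time_s: 4.37
ee_pos: [0.4297, -0.3129, 0.0172]
eef_rot: [-0.695, 0.695, -0.132, 0.132]
wrist_force: [0.2, 0.3, 0.3]
width: 0.026
```

Run:
```python
from h import *
go((.653,-.2175,.10),93.7)
```

```text
{'t': 4.37, 'p': array([ 0.4297, -0.3129,  0.0172]), 'zyaw': np.float64(68.45), 'shift_mm': array([172.7, -82.7, 170.7]), 'down': array([ 0., -0., -1.]), 'w': 0.026, 'F': array([0.2, 0.3, 0.3]), 'turn_y': np.float64(-25.25)}
```

The jaws closed to 26 mm over the top of the plate, because the tips stand back when partly open. I'll reopen, go lower and retry.

>>> {"name": "send_rows", "arguments": {"deltas": [[[0,0,0],[0,0,0]],[[0,0,0],[0,0,0]],[[0,0,0],[0,0,0]],[[0,0,0],[0,0,0]],[[0,0,0],[0,0,0]]], "gripper": 0.6}}

```text
time_s: 4.78
ee_pos: [0.4296, -0.3128, 0.0171]
eef_rot: [-0.695, 0.695, -0.132, 0.132]
wrist_force: [-0.1, 1.1, -0.1]
width: 0.0514
```

>>> {"name": "send_rows", "arguments": {"deltas": [[[0,0.004,0],[0,0,0]],[[0,0.003,0],[0,0,0]],[[0,0,0],[0,0,0]],[[0,0,0],[0,0,0]]]}}

```text
time_s: 5.12
ee_pos: [0.4293, -0.3126, 0.0096]
eef_rot: [0.695, -0.694, 0.132, -0.132]
wrist_force: [0.3, -0.2, 0.2]
width: 0.0512
```

Run:
```python
from h import *
go((.4295,-.3135,.009),68.3)
c=read_camera("wrist");cv2.imwrite("pics/w3.png",c["img"])
```

```text
{'t': 5.12, 'p': array([ 0.4293, -0.3126,  0.0096]), 'zyaw': np.float64(68.45), 'shift_mm': array([ 0.5,  0.6, -0.8]), 'down': array([-0.001,  0.001, -1.   ]), 'w': 0.0512, 'F': array([ 0.3, -0.2,  0.2]), 'turn_y': np.float64(0.15)}
```

View pics/w3.png

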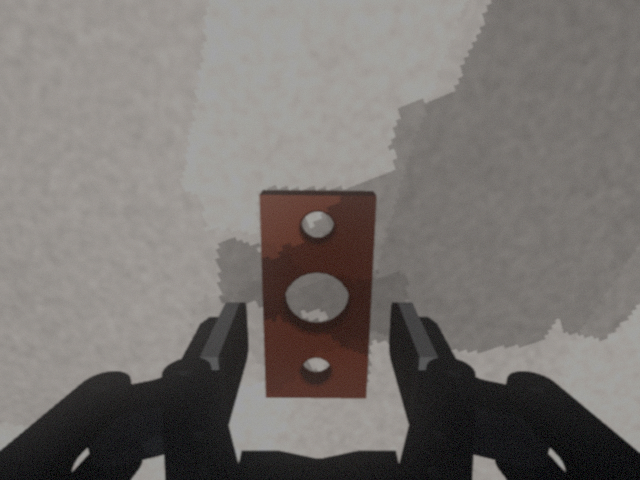

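Run:
```python
from h import *
c=read_camera("wrist");s,p,r=pose()
for z in (-.0256,.0256):
  for x in (-.011,.011):
    for y in (.014,.006,-.01,-.03): print(x,y,z,proj(c,p+r.apply([x,y,z])).round(0))
```

```text
-0.011 0.014 -0.0256 [[260. 264.]]
-0.011 0.006 -0.0256 [[258. 271.]]
-0.011 -0.01 -0.0256 [[252. 286.]]
-0.011 -0.03 -0.0256 [[243. 311.]]
0.011 0.014 -0.0256 [[262. 310.]]
0.011 0.006 -0.0256 [[260. 319.]]
0.011 -0.01 -0.0256 [[255. 338.]]
0.011 -0.03 -0.0256 [[247. 367.]]
-0.011 0.014 0.0256 [[379. 264.]]
-0.011 0.006 0.0256 [[381. 271.]]
-0.011 -0.01 0.0256 [[387. 286.]]
-0.011 -0.03 0.0256 [[396. 311.]]
0.011 0.014 0.0256 [[377. 310.]]
0.011 0.006 0.0256 [[379. 319.]]
0.011 -0.01 0.0256 [[385. 338.]]
0.011 -0.03 0.0256 [[393. 367.]]
```

>>> {"name": "send_rows", "arguments": {"deltas": [[[0.0005,0,0],[0,0,0]],[[0,0,0],[0,0,0]],[[0,0,0],[0,0,0]],[[0,0,0],[0,0,0]],[[0,0,0],[0,0,0]]], "gripper": 0.4}}

```text
time_s: 5.63
ee_pos: [0.4301, -0.313, 0.0102]
eef_rot: [-0.695, 0.695, -0.132, 0.132]
wrist_force: [0.2, 0.3, 0.5]
width: 0.0341
```

Run:
```python
from h import *
go((.4295,-.3135,.009),68.3)
c=read_camera("scene");cv2.imwrite("pics/s3.png",cv2.resize(c["img"][230:380,80:280],None,fx=4,fy=4,interpolation=cv2.INTER_CUBIC))
```

```text
{'t': 5.63, 'p': array([ 0.4301, -0.313 ,  0.0102]), 'zyaw': np.float64(68.45), 'shift_mm': array([-0.4,  1.2, -0.7]), 'down': array([ 0., -0., -1.]), 'w': 0.0341, 'F': array([0.2, 0.3, 0.5]), 'turn_y': np.float64(0.15)}
```

View pics/s3.png

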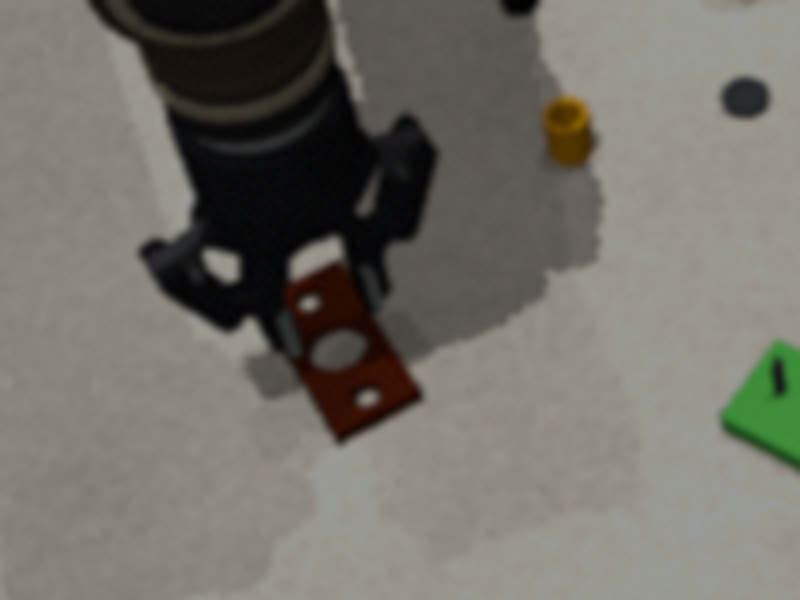

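The crop shows the fingers hovering above the plate, with tip pixels at about (152,318) and (174,307) in the full frame. I'll work out how high they really are.

Run:
```python
from h import *
c=read_camera("scene");s,p,r=pose()
for y in (.014,.004,-.006,-.016,-.026):
    print(y,p[2]-y,[proj(c,p+r.apply([x,y,z])).round(0).tolist() for z in (-.017,.017) for x in (-.011,.011)])
```

```text
0.014 -0.003874581489418794 [[[154.0, 320.0]], [[159.0, 328.0]], [[170.0, 312.0]], [[175.0, 320.0]]]
0.004 0.006125418510581206 [[[153.0, 317.0]], [[158.0, 325.0]], [[169.0, 309.0]], [[174.0, 317.0]]]
-0.006 0.016125418510581205 [[[152.0, 314.0]], [[157.0, 323.0]], [[168.0, 306.0]], [[173.0, 314.0]]]
-0.016 0.026125418510581207 [[[151.0, 311.0]], [[156.0, 320.0]], [[167.0, 303.0]], [[173.0, 311.0]]]
-0.026 0.03612541851058121 [[[150.0, 309.0]], [[155.0, 317.0]], [[167.0, 300.0]], [[172.0, 308.0]]]
```

>>> {"name": "send_rows", "arguments": {"deltas": [[[0,0,0],[0,0,0]],[[0,0,0],[0,0,0]],[[0,0,0],[0,0,0]],[[0,0,0],[0,0,0]],[[0,0.004,0],[0,0,0]],[[0,0.004,0],[0,0,0]],[[0,0.004,0],[0,0,0]],[[0,0,0],[0,0,0]],[[0,0,0],[0,0,0]]], "gripper": 0.6}}

```text
time_s: 6.48
ee_pos: [0.4297, -0.3127, -0.0025]
eef_rot: [0.695, -0.694, 0.133, -0.132]
wrist_force: [-0.1, 0.6, 0.8]
width: 0.0512
```

Run:
```python
from h import *
go((.4295,-.3135,.009),68.3)
a=read_camera("wrist")["img"][150:450,150:500]
c=read_camera("scene");b=cv2.resize(c["img"][270:345,120:200],None,fx=4,fy=4,interpolation=cv2.INTER_CUBIC)
cv2.imwrite("pics/w4.png",np.hstack([a,b]))
```

```text
{'t': 6.48, 'p': array([ 0.4297, -0.3127, -0.0025]), 'zyaw': np.float64(68.45), 'shift_mm': array([  0.1, -11.5,  -0.8]), 'down': array([-0.001,  0.001, -1.   ]), 'w': 0.0512, 'F': array([-0.1,  0.6,  0.8]), 'turn_y': np.float64(0.15)}
```

View pics/w4.png

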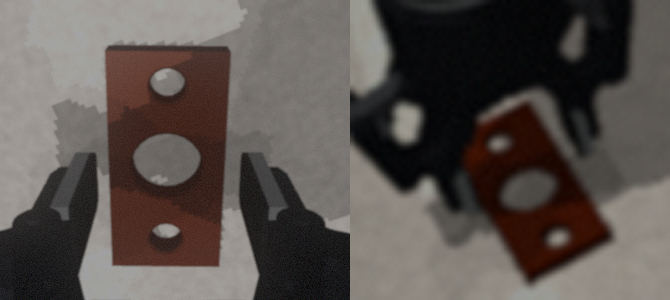

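The fingertips are still about 10 mm above the plate top. Judged by the gap (145 px against 117 px for the 44 mm plate), they stand about 22 mm behind the reported TCP, not 14 mm ahead of it. I'll go with what I see and descend further, watching the force.

>>> {"name": "send_rows", "arguments": {"deltas": [[[0,0.004,0],[0,0,0]],[[0,0.004,0],[0,0,0]],[[0,0.003,0],[0,0,0]],[[0,0.002,0],[0,0,0]],[[0,0.001,0],[0,0,0]],[[0,0,0],[0,0,0]]]}}

```text
time_s: 7.08
ee_pos: [0.4299, -0.3128, -0.0163]
eef_rot: [0.695, -0.695, 0.132, -0.132]
wrist_force: [0.5, -0.0, 0.2]
width: 0.0515
```

>>> {"name": "send_rows", "arguments": {"deltas": [[[0,0.001,0],[0,0,0]],[[0,0,0],[0,0,0]],[[0,0,0],[0,0,0]],[[0,0,0],[0,0,0]],[[0,0,0],[0,0,0]]], "gripper": 0.4}}

```text
time_s: 7.5
ee_pos: [0.4303, -0.3132, -0.0163]
eef_rot: [-0.695, 0.695, -0.132, 0.132]
wrist_force: [-1.4, 1.4, 5.0]
width: 0.0423
```

>>> {"name": "send_rows", "arguments": {"deltas": [[[0,0,0],[0,0,0]],[[0,0,0],[0,0,0]],[[0,-0.005,0],[0,0,0]],[[0,-0.015,0],[0,0,0]],[[0,-0.015,0],[0,0,0]],[[0,0,0],[0,0,0]],[[0,0,0],[0,0,0]]]}}

```text
time_s: 8.08
ee_pos: [0.4307, -0.3134, 0.0186]
eef_rot: [-0.694, 0.695, -0.132, 0.133]
wrist_force: [0.2, 1.1, -0.5]
width: 0.0422
```

Run:
```python
from h import *
go((.653,-.2175,.06),93.7)
c=read_camera("wrist");cv2.imwrite("pics/w5.png",c["img"][150:450,150:500])
```

```text
{'t': 8.08, 'p': array([ 0.4307, -0.3134,  0.0186]), 'zyaw': np.float64(68.44), 'shift_mm': array([171.6, -41.1, 170.9]), 'down': array([ 0.001, -0.001, -1.   ]), 'w': 0.0422, 'F': array([ 0.2,  1.1, -0.5]), 'turn_y': np.float64(-25.26)}
```

View pics/w5.png

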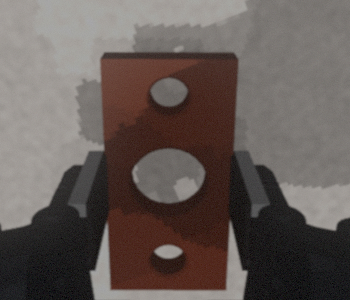

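The picture shows the plate lifted and gripped at its middle. Next I'll raise it, turn it, and move it over the stand.

>>> {"name": "send_rows", "arguments": {"deltas": [[[0,-0.011,0],[0,-6.3,0]],[[0,-0.01,0],[0,-6.3,0]],[[0,-0.01,0],[0,-6.3,0]],[[0,-0.01,0],[0,-6.36,0]],[[0,0,0],[0,0,0]]]}}

```text
time_s: 8.55
ee_pos: [0.4305, -0.3133, 0.0597]
eef_rot: [-0.706, 0.707, 0.024, -0.024]
wrist_force: [0.4, -0.4, -0.8]
width: 0.0421
```

Run:
```python
from h import *
go((.653,-.2175,.06),93.7)
```

```text
{'t': 8.55, 'p': array([ 0.4305, -0.3133,  0.0597]), 'zyaw': np.float64(93.86), 'shift_mm': array([ 2.284e+02, -1.000e-01,  8.060e+01]), 'down': array([ 0.001, -0.001, -1.   ]), 'w': 0.0421, 'F': array([ 0.4, -0.4, -0.8]), 'turn_y': np.float64(0.16)}
```

>>> {"name": "send_rows", "arguments": {"deltas": [[[0.029,0,0.0081],[0,0,0]],[[0.0295,0,0.0081],[0,0,0]],[[0.0295,0,0.0081],[0,0,0]],[[0.0295,0,0.0081],[0,0,0]],[[0.0295,0,0.0081],[0,0,0]],[[0.0295,0,0.0081],[0,0,0]],[[0.0295,0,0.0081],[0,0,0]],[[0.0295,0,0.0081],[0,0,0]],[[0.0295,0,0.008],[0,0,0]],[[0.029,0,0.008],[0,0,0]],[[0,0,0],[0,0,0]],[[0,0,0],[0,0,0]]]}}

```text
time_s: 9.55
ee_pos: [0.7186, -0.2122, 0.0559]
eef_rot: [0.707, -0.706, -0.022, 0.024]
wrist_force: [1.0, -1.1, -1.1]
width: 0.0426
```

Run:
```python
from h import *
go((.653,-.2175,.06),93.7)
c=read_camera("wrist");cv2.imwrite("pics/w6.png",c["img"]);np.save("w6.npy",c,allow_pickle=True)
s,p,r=pose();np.save("w6p.npy",dict(p=p,A=r.as_matrix()),allow_pickle=True)
A=r.as_matrix(); zp=p[2]+.0213
m=cv2.inRange(cv2.cvtColor(c["img"],cv2.COLOR_BGR2HSV),(0,90,30),(12,255,220))
k,hi=cv2.findContours(m,cv2.RETR_CCOMP,cv2.CHAIN_APPROX_NONE)
for x,q in zip(k,hi[0]):
    if cv2.contourArea(x)>150: print("brown",cv2.contourArea(x),q[3],cen(x).round(1),(A.T@(ray(c,cen(x),zp)-p)*1e3).round(1))
for h in blobs(c,(40,50,40),(85,255,255),700):
    print("green",cen(h),cv2.boundingRect(h)); P=np.array([ray(c,q,.015) for q in cv2.boxPoints(cv2.minAreaRect(h))]);print(P.round(4))
for h in blobs(c,(95,60,50),(130,255,255),150):
    if len(h)>5: r=cv2.fitEllipse(h); print("ring",np.round(r[0],1),np.round(r[1],1),ray(c,r[0],.0105).round(4))
```

```text
{'t': 9.55, 'p': array([ 0.7186, -0.2122,  0.0559]), 'zyaw': np.float64(93.66), 'shift_mm': array([-65.9,  -3.9,  -1.1]), 'down': array([-0.003,  0.001, -1.   ]), 'w': 0.0426, 'F': array([ 1. , -1.1, -1.1]), 'turn_y': np.float64(-0.04)}
brown 28413.0 -1 [318.3 319.9] [ -2.2 -21.3   0.4]
brown 372.5 5 [318.2 401.3] [ 32.4 -21.4   0.3]
brown 3421.0 5 [318.1 325.6] [  0.1 -21.3   0.4]
brown 985.5 5 [318.3 242.2] [-31.4 -21.2   0.4]
green [314.50257547 103.9940165 ] (256, 9, 117, 195)
[[ 0.6052 -0.2457  0.015 ]
 [ 0.6022 -0.197   0.015 ]
 [ 0.6851 -0.1888  0.015 ]
 [ 0.6886 -0.2441  0.015 ]]
ring [659.  128.3] [ 94.6 118.8] [ 0.6425 -0.0587  0.0105]
ring [509.6 127.7] [101.6 115.9] [ 0.6466 -0.1279  0.0105]
```

View pics/w6.png

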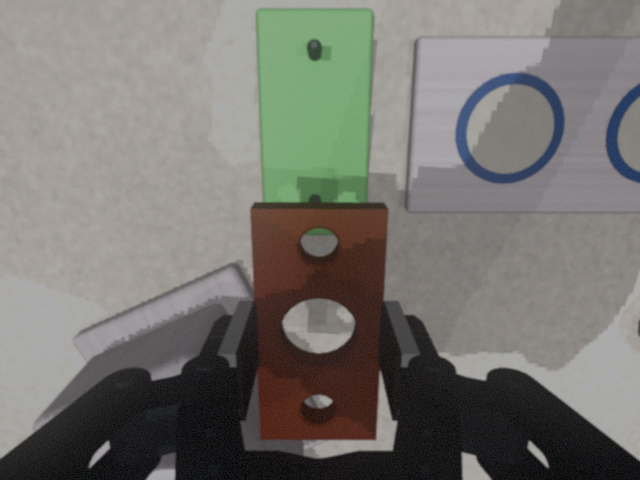

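The wrist view shows the plate held square in the jaws (bore at (318,326)), the stand's far edge at row 9 (columns 257 to 374), the far pin tip at about (314,43), and mark_d at (510,128).

Run:
```python
from h import *
c=np.load("w6.npy",allow_pickle=True).item()
L,Rr=ray(c,(257,9),.015),ray(c,(374,9),.015);L2,R2=ray(c,(263,195),.015),ray(c,(366,195),.015)
print(L,Rr,np.linalg.norm(L-Rr)); u=(L2+R2-L-Rr)[:2];u/=np.linalg.norm(u);print("yaw",np.degrees(np.arctan2(u[1],u[0])),"row-normal yaw",np.degrees(np.arctan2((Rr-L)[1],(Rr-L)[0]))-90,"centre",(L+Rr)[:2]/2+u*.05)
t=ray(c,(314,42),.045);print("far pin top",t,"centre from pin",t[:2]+u*.032, "w/3.6deg",t[:2]+.032*np.array([.998,.063]))
```

```text
[ 0.6052222  -0.24532266  0.015     ] [ 0.60213784 -0.19620097  0.015     ] 0.049218429566794494
yaw 3.1399273004694224 row-normal yaw 3.592893405348036 centre [ 0.65360496 -0.21802309]
far pin top [ 0.62023763 -0.22012191  0.045     ] centre from pin [ 0.65218959 -0.21836913] w/3.6deg [ 0.65217363 -0.21810591]
```

>>> {"name": "send_rows", "arguments": {"deltas": [[[-0.022,0,-0.0007],[0,0.15,0]],[[-0.022,0,-0.0007],[0,0,0]],[[-0.022,0,-0.0006],[0,0,0]],[[0,0,0],[0,0,0]],[[0,0,0],[0,0,0]],[[0,0,0],[0,0,0]]]}}

```text
time_s: 10.1
ee_pos: [0.6522, -0.2201, 0.0595]
eef_rot: [-0.707, 0.707, 0.022, -0.021]
wrist_force: [0.2, -0.5, -0.2]
width: 0.0422
```

Run:
```python
from h import *
go((.6527,-.2184,.034),93.5)
```

```text
{'t': 10.1, 'p': array([ 0.6522, -0.2201,  0.0595]), 'zyaw': np.float64(93.45), 'shift_mm': array([ 0.6, 25.5,  1.7]), 'down': array([ 0.001, -0.   , -1.   ]), 'w': 0.0422, 'F': array([ 0.2, -0.5, -0.2]), 'turn_y': np.float64(-0.05)}
```

>>> {"name": "send_rows", "arguments": {"deltas": [[[0.0005,0.009,0.0015],[0,0,0]],[[0,0.009,0],[0,0,0]],[[0,0.007,0],[0,0,0]],[[0,0,0],[0,0,0]],[[0,0,0],[0,0,0]]]}}

```text
time_s: 10.52
ee_pos: [0.6524, -0.2176, 0.0325]
eef_rot: [0.707, -0.706, -0.021, 0.023]
wrist_force: [-0.5, 0.3, -0.4]
width: 0.0424
```

Run:
```python
from h import *
go((.6527,-.2184,.034),93.5)
c=read_camera("wrist");a=c["img"][150:480,180:460]
c=read_camera("scene");b=cv2.resize(c["img"][295:378,240:340],None,fx=4,fy=4,interpolation=cv2.INTER_CUBIC)[:330]
cv2.imwrite("pics/w7.png",np.hstack([a,b]))
```

```text
{'t': 10.52, 'p': array([ 0.6524, -0.2176,  0.0325]), 'zyaw': np.float64(93.57), 'shift_mm': array([ 0.2, -1.5, -0.9]), 'down': array([-0.002,  0.001, -1.   ]), 'w': 0.0424, 'F': array([-0.5,  0.3, -0.4]), 'turn_y': np.float64(0.07)}
```

View pics/w7.png

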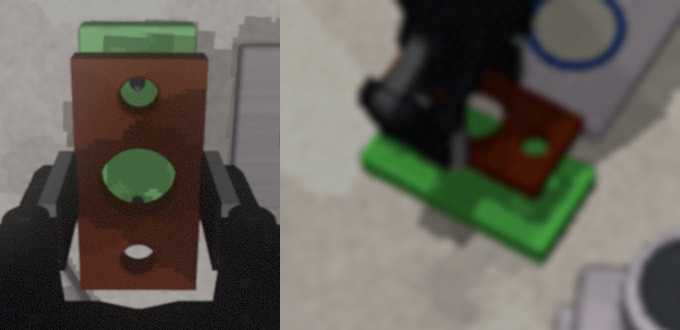

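Run:
```python
from h import *
c=read_camera("wrist");s,p,r=pose();A=r.as_matrix()
im=cv2.resize(c["img"][210:275,280:360],None,fx=8,fy=8,interpolation=cv2.INTER_CUBIC);cv2.imwrite("pics/w8.png",im)
m=cv2.inRange(cv2.cvtColor(c["img"],cv2.COLOR_BGR2HSV),(0,90,30),(12,255,220))
g=cv2.cvtColor(c["img"],cv2.COLOR_BGR2HSV)
print(g[222:262:2,318].tolist())
ux=np.array([.998,.0625])
for sx in (-1,1):
    q=np.array([.6527,-.218])+sx*.032*ux
    print("pin top/base pred",proj(c,[[*q,.045],[*q,.037],[*q,.015]]).round(1).tolist())
    print("hole pred top/bot",proj(c,p+r.apply([[sx*.032+.0001,-.0263,.0004],[sx*.032+.0001,-.0163,.0004]])).round(1).tolist())
```

```text
[[9, 129, 99], [9, 134, 97], [10, 146, 77], [8, 64, 60], [50, 15, 51], [30, 5, 56], [135, 7, 76], [98, 13, 79], [63, 29, 88], [57, 86, 107], [55, 95, 105], [56, 88, 104], [56, 92, 103], [55, 96, 101], [57, 88, 101], [58, 89, 97], [55, 99, 103], [43, 103, 67], [7, 158, 42], [6, 109, 49]]
pin top/base pred [[318.5, 233.2], [318.5, 227.1], [318.5, 213.1]]
hole pred top/bot [[319.7, 248.4], [319.6, 239.3]]
pin top/base pred [[318.7, 384.1], [318.7, 372.4], [318.7, 344.7]]
hole pred top/bot [[319.7, 411.3], [319.7, 394.0]]
```

View pics/w8.png

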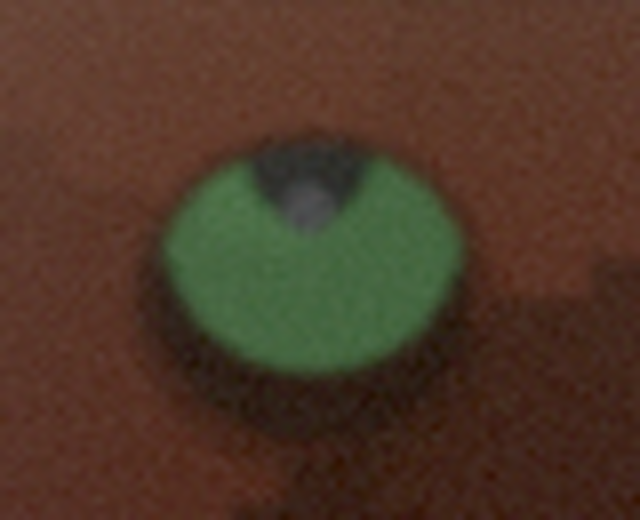

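The pin tip sits under the hole, within about 0.3 mm of the predicted alignment. Next I'll lower it.

>>> {"name": "send_rows", "arguments": {"deltas": [[[0,0.005,0],[0,0,0]],[[0,0.005,0],[0,0,0]],[[0,0.005,0],[0,0,0]],[[0,0.005,0],[0,0,0]],[[0,0,0],[0,0,0]]]}}

```text
time_s: 11.08
ee_pos: [0.652, -0.2177, 0.0124]
eef_rot: [0.707, -0.706, -0.021, 0.023]
wrist_force: [0.1, 1.0, -0.9]
width: 0.0424
```

>>> {"name": "send_rows", "arguments": {"deltas": [[[0,0.004,0],[0,0,0]],[[0,0.004,0],[0,0,0]],[[0,0.004,0],[0,0,0]],[[0,0,0],[0,0,0]],[[0,0,0],[0,0,0]]]}}

```text
time_s: 11.5
ee_pos: [0.6526, -0.2179, 0.0017]
eef_rot: [0.707, -0.707, -0.022, 0.022]
wrist_force: [0.1, 0.3, -0.3]
width: 0.0423
```

>>> {"name": "send_rows", "arguments": {"deltas": [[[0,0.001,0],[0,0,0]],[[0,0.001,0],[0,0,0]],[[0,0,0],[0,0,0]],[[0,0,0],[0,0,0]]]}}

```text
time_s: 11.83
ee_pos: [0.6529, -0.218, 0.0002]
eef_rot: [-0.707, 0.707, 0.022, -0.022]
wrist_force: [-0.4, 0.0, 0.1]
width: 0.0424
```

>>> {"name": "send_rows", "arguments": {"deltas": [[[0,0.0007,0],[0,0,0]],[[0,0,0],[0,0,0]],[[0,0,0],[0,0,0]]]}}

```text
time_s: 12.08
ee_pos: [0.6529, -0.218, -0.0006]
eef_rot: [0.707, -0.707, -0.022, 0.022]
wrist_force: [-0.3, 0.1, -0.3]
width: 0.0422
```

Next I'll release, lift while turning the jaws to lie across the row, and go on to tube_24.

>>> {"name": "send_rows", "arguments": {"deltas": [[[0,0,0],[0,0,0]],[[0,0,0],[0,0,0]],[[0,0,0],[0,0,0]],[[0,0,0],[0,0,0]],[[0,-0.01,0],[0,0,0]],[[0,-0.03,0],[0,0,0]],[[0,-0.03,0],[0,6.9,0]],[[0,-0.01,0],[0,6.9,0]],[[0,0,0],[0,6.9,0]],[[0,0,0],[0,6.9,0]],[[0,0,0],[0,6.9,0]],[[0,0,0],[0,6.9,0]],[[0,0,0],[0,6.9,0]],[[0,0,0],[0,6.9,0]],[[0,0,0],[0,6.9,0]],[[0,0,0],[0,6.9,0]],[[0,0,0],[0,6.9,0]],[[0,0,0],[0,6.9,0]],[[0,0,0],[0,6.9,0]]], "gripper": 0.62}}

```text
time_s: 13.67
ee_pos: [0.653, -0.2181, 0.0804]
eef_rot: [0.515, -0.515, 0.484, -0.485]
wrist_force: [0.3, -0.0, -0.1]
width: 0.0528
```

Run:
```python
from h import *
go((.443,-.157,.078),3.6)
for n in ("scene","top"):
    c=read_camera(n)
    for h in blobs(c,(0,90,30),(12,255,220),400): print(n,cen(h).round(1),ray(c,cen(h),.025).round(4),cv2.contourArea(h))
```

```text
{'t': 13.67, 'p': array([ 0.653 , -0.2181,  0.0804]), 'zyaw': np.float64(3.51), 'shift_mm': array([ -73.8,    2.2, -205.9]), 'down': array([ 0.001, -0.   , -1.   ]), 'w': 0.0528, 'F': array([ 0.3, -0. , -0.1]), 'turn_y': np.float64(-0.09)}
scene [288.8 332.9] [ 0.655  -0.2177  0.025 ] 1020.5
scene [423.9 235.6] [0.7551 0.1316 0.025 ] 473.0
top [468.7 176.2] [ 0.6504 -0.2189  0.025 ] 1195.5
top [265.1 124.7] [0.7455 0.1368 0.025 ] 675.5
```

>>> {"name": "send_rows", "arguments": {"deltas": [[[-0.0123,0,-0.0343],[0,0,0]],[[-0.0123,0,-0.0343],[0,0,0]],[[-0.0123,0,-0.0343],[0,0,0]],[[-0.0123,0,-0.0343],[0,0,0]],[[-0.0123,0,-0.0343],[0,0,0]],[[-0.0123,0,-0.0343],[0,0,0]],[[0,0,0],[0,0,0]],[[0,0,0],[0,0,0]]]}}

```text
time_s: 14.43
ee_pos: [0.4412, -0.1578, 0.0802]
eef_rot: [0.517, -0.517, 0.482, -0.482]
wrist_force: [0.4, -0.6, 0.7]
width: 0.0531
```

```bash
cat >> h.py <<'E'
def wtube(d,z0=0.0,held=False):
    """tubes of size d in the wrist picture: world xy and offset from the TCP in tool axes (mm)"""
    c=read_camera("wrist");s,p,r=pose();A=r.as_matrix()
    for h in blobs(c,*BRASS,200):
        x,a=fit(c,h,tube(d/1e3,TUBES[d]/1e3),z0); print("tube",d,cv2.boundingRect(h),x.round(4),"ratio",round(a,2),"tool",(A.T@([*x,p[2]]-p)*1e3).round(1))
    for h in blobs(c,(95,60,50),(130,255,255),150):
        if len(h)>5: e=cv2.fitEllipse(h); print("ring",np.round(e[0],1),np.round(e[1],1),ray(c,e[0],.0105).round(4))
    return c
E
python3 - <<'E'
from h import *
c=wtube(24);cv2.imwrite("pics/w9.png",c["img"]);go((.443,-.157,-.01),3.6)
E
```

```text
tube 24 (303, 222, 44, 55) [ 0.4435 -0.1576] ratio 0.86 tool [-0.7  0.   0.6]
{'t': 14.48, 'p': array([ 0.4429, -0.1583,  0.0805]), 'zyaw': np.float64(3.99), 'shift_mm': array([-1.4, 90.5, -0. ]), 'down': array([ 0.002, -0.001, -1.   ]), 'w': 0.0528, 'F': array([ 0. , -0.5,  0.4]), 'turn_y': np.float64(0.39)}
```

View pics/w9.png

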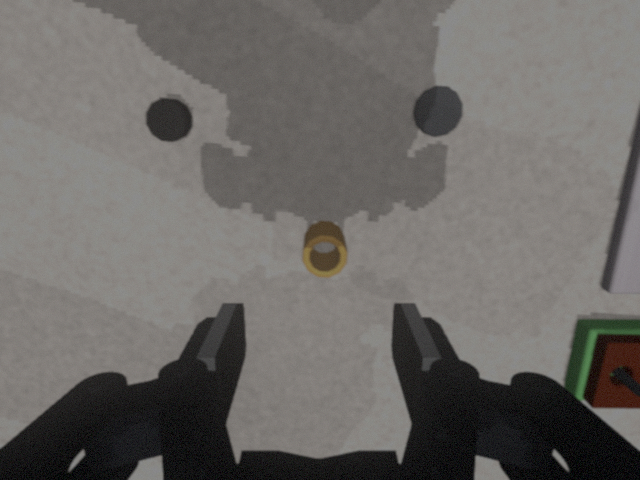

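The tube sits centred between the jaws at about (325,250), with the spacer visible on its stand at right. Next I'll descend and grip.

>>> {"name": "send_rows", "arguments": {"deltas": [[[-0.0007,0.025,0.0003],[0,0,0]],[[0,0.025,0],[0,0,0]],[[0,0.02,0],[0,0,0]],[[0,0.012,0],[0,0,0]],[[0,0.008,0],[0,0,0]],[[0,0,0],[0,0,0]]]}}

```text
time_s: 14.98
ee_pos: [0.443, -0.1575, -0.012]
eef_rot: [-0.517, 0.517, -0.483, 0.482]
wrist_force: [-0.5, 0.3, -0.4]
width: 0.0526
```

>>> {"name": "send_rows", "arguments": {"deltas": [[[0,0,0],[0,0,0]],[[0,0,0],[0,0,0]],[[0,0,0],[0,0,0]],[[0,0,0],[0,0,0]],[[0,0,0],[0,0,0]],[[0,0,0],[0,0,0]],[[0,0,0],[0,0,0]]], "gripper": 0.15, "grip_force": 30}}

```text
time_s: 15.57
ee_pos: [0.4441, -0.1579, -0.0095]
eef_rot: [0.517, -0.516, 0.482, -0.484]
wrist_force: [1.4, -0.8, 6.6]
width: 0.0232
```

Run:
```python
from h import *
wtube(24);go((.6472,-.1279,.07),3.6)
```

```text
tube 24 (281, 282, 76, 99) [ 0.443  -0.1574] ratio 0.95 tool [-0.6 -0.  -1. ]
{'t': 15.62, 'p': array([ 0.444 , -0.1579, -0.0095]), 'zyaw': np.float64(3.86), 'shift_mm': array([-16.2, -79. , 204.9]), 'down': array([ 0.003, -0.001, -1.   ]), 'w': 0.023, 'F': array([ 1. , -0.2,  6.1]), 'turn_y': np.float64(0.26)}
```

>>> {"name": "send_rows", "arguments": {"deltas": [[[0,-0.005,0],[0,0,0]],[[0,-0.02,0],[0,0.3,0]],[[0,-0.027,0],[0,0,0]],[[0,-0.027,0],[0,0,0]],[[-0.0022,0,0.0293],[0,0,0]],[[-0.0023,0,0.0293],[0,0,0]],[[-0.0023,0,0.0293],[0,0,0]],[[-0.0023,0,0.0293],[0,0,0]],[[-0.0023,0,0.0293],[0,0,0]],[[-0.0023,0,0.0293],[0,0,0]],[[-0.0023,0,0.0293],[0,0,0]],[[0,0,0],[0,0,0]],[[0,0,0],[0,0,0]]]}}

```text
time_s: 16.7
ee_pos: [0.6467, -0.1283, 0.0671]
eef_rot: [-0.515, 0.516, -0.485, 0.483]
wrist_force: [-0.6, -1.0, -0.4]
width: 0.023
```

Run:
```python
from h import *
s,p,r=pose()
c=wtube(24,p[2]+.0095);cv2.imwrite("pics/w10.png",c["img"]);go((.6472,-.1279,.02),3.6)
```

```text
tube 24 (282, 282, 74, 100) [ 0.6459 -0.1282] ratio 0.96 tool [-0.3 -0.   0.1]
ring [321.3 252.4] [87.3 92.7] [ 0.6473 -0.1279  0.0105]
ring [321.6 115. ] [102.2 106.3] [ 0.6429 -0.0576  0.0105]
ring [321.9 -21.6] [69.3 85. ] [0.6393 0.0007 0.0105]
{'t': 16.75, 'p': array([ 0.6458, -0.1285,  0.0675]), 'zyaw': np.float64(3.58), 'shift_mm': array([-0.5, 47.5,  1.6]), 'down': array([-0.002,  0.   , -1.   ]), 'w': 0.0226, 'F': array([-0.8, -0.5, -0.6]), 'turn_y': np.float64(-0.02)}
```

View pics/w10.png

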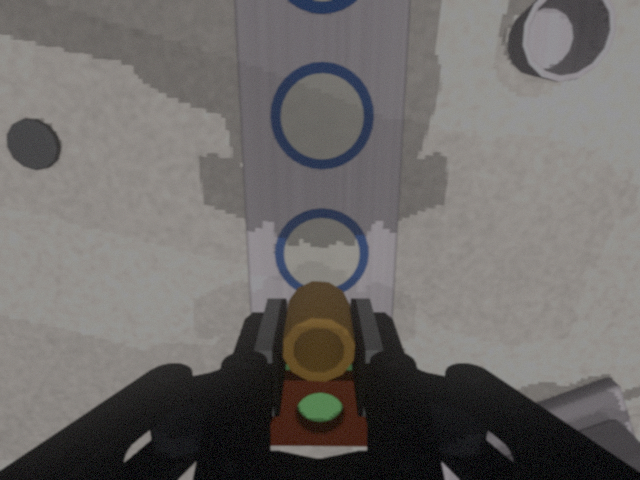

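The mark_d ring is visible at (321,252), with mark_c at (322,115). The tube is held upright and about 1.5 mm short of the mark's centre, so I'll correct that and lower it.

>>> {"name": "send_rows", "arguments": {"deltas": [[[-0.0005,0.02,0.0014],[0,0,0]],[[0,0.02,0],[0,0,0]],[[0,0.014,0],[0,0,0]],[[0,0.006,0],[0,0,0]],[[0,0,0],[0,0,0]],[[0,0,0],[0,0,0]]]}}

```text
time_s: 17.25
ee_pos: [0.6472, -0.1284, 0.009]
eef_rot: [-0.515, 0.515, -0.484, 0.484]
wrist_force: [-0.2, -0.3, -0.2]
width: 0.0229
```

Run:
```python
from h import *
for i in range(2):
    s,p,r=pose(); wtube(24,p[2]+.0095);go((.6473,-.1277,.002),3.6)
```

```text
tube 24 (282, 282, 74, 99) [ 0.6462 -0.1278] ratio 0.95 tool [-0.8 -0.  -1.7]
ring [321.6 296.4] [106.2 121.8] [ 0.6475 -0.1266  0.0105]
ring [322.3 117.8] [140.  145.2] [ 0.6434 -0.0572  0.0105]
{'t': 17.3, 'p': array([ 0.648 , -0.1285,  0.0097]), 'zyaw': np.float64(3.53), 'shift_mm': array([-0.8,  7.7, -0.6]), 'down': array([ 0.001, -0.   , -1.   ]), 'w': 0.0227, 'F': array([-0.1,  0.8,  0.9]), 'turn_y': np.float64(-0.07)}
tube 24 (282, 282, 74, 99) [ 0.6469 -0.1278] ratio 0.94 tool [-0.8 -0.  -1.4]
ring [320.  298.1] [112.  122.1] [ 0.6477 -0.1278  0.0105]
ring [320.1 117.4] [139.5 144.7] [ 0.6433 -0.0572  0.0105]
{'t': 17.35, 'p': array([ 0.6484, -0.1285,  0.0099]), 'zyaw': np.float64(3.54), 'shift_mm': array([-0.9,  7.9, -1. ]), 'down': array([ 0.002, -0.   , -1.   ]), 'w': 0.0226, 'F': array([-0.1,  0.6, -0.2]), 'turn_y': np.float64(-0.06)}
```

>>> {"name": "send_rows", "arguments": {"deltas": [[[-0.0003,0.004,0.0007],[0,0,0]],[[0,0.002,0],[0,0,0]],[[0,0.001,0],[0,0,0]],[[0,0,0],[0,0,0]],[[0,0,0],[0,0,0]]]}}

```text
time_s: 17.77
ee_pos: [0.6486, -0.1278, 0.0013]
eef_rot: [-0.515, 0.515, -0.484, 0.484]
wrist_force: [-1.2, 0.4, -0.5]
width: 0.0229
```

>>> {"name": "send_rows", "arguments": {"deltas": [[[0,0.0007,0],[0,0,0]],[[0,0,0],[0,0,0]],[[0,0,0],[0,0,0]]]}}

```text
time_s: 18.02
ee_pos: [0.6487, -0.1279, 0.0007]
eef_rot: [-0.515, 0.515, -0.484, 0.484]
wrist_force: [-0.4, -0.3, 0.0]
width: 0.0228
```

>>> {"name": "send_rows", "arguments": {"deltas": [[[0,0.0007,0],[0,0,0]],[[0,0,0],[0,0,0]],[[0,0,0],[0,0,0]]]}}

```text
time_s: 18.27
ee_pos: [0.6487, -0.1279, 0.0006]
eef_rot: [0.515, -0.515, 0.484, -0.484]
wrist_force: [-1.6, 0.8, 4.4]
width: 0.0232
```

Contact at 4 N. Next I'll release and lift.

>>> {"name": "send_rows", "arguments": {"deltas": [[[0,-0.0005,0],[0,0,0]],[[0,0,0],[0,0,0]],[[0,0,0],[0,0,0]],[[0,0,0],[0,0,0]],[[0,0,0],[0,0,0]],[[0,0,0],[0,0,0]],[[0,-0.02,0],[0,0,0]],[[0,-0.03,0],[0,0,0]],[[0,-0.03,0],[0,0,0]],[[0,0,0],[0,0,0]]], "gripper": 0.62}}

```text
time_s: 19.1
ee_pos: [0.6517, -0.1285, 0.0872]
eef_rot: [0.517, -0.514, 0.481, -0.487]
wrist_force: [0.8, 1.1, 0.5]
width: 0.0532
```

Run:
```python
from h import *
wtube(24,.0105);go((.425,.307,.08),3.6)
for n in ("top","scene"):
    c=read_camera(n)
    for h in blobs(c,*BRASS):
        x,a=fit(c,h,tube(.024,.03),.0105)
        if abs(x-[.647,-.128]).max()<.03: print(n,x.round(4),round(a,2))
```

```text
tube 24 (290, 221, 44, 56) [ 0.6476 -0.1271] ratio 0.86 tool [-1.4 -0.  -3.3]
ring [311.7 239.6] [81.4 85.6] [ 0.6476 -0.1278  0.0105]
ring [310.9 112.7] [93.6 97.4] [ 0.6432 -0.0576  0.0105]
ring [310.5 -29.2] [94.5 97.2] [0.6393 0.008  0.0105]
{'t': 19.15, 'p': array([ 0.651 , -0.1283,  0.0846]), 'zyaw': np.float64(3.56), 'shift_mm': array([-448.5,    2.5, -198.6]), 'down': array([ 0.007, -0.001, -1.   ]), 'w': 0.0531, 'F': array([ 0.8,  0.2, -0.8]), 'turn_y': np.float64(-0.04)}
scene [ 0.6485 -0.1247] 0.84
```

tube_24 stands within 1 mm of the ring centre. On to tube_30.

>>> {"name": "send_rows", "arguments": {"deltas": [[[-0.032,0,-0.0142],[0,0,0]],[[-0.032,0,-0.0142],[0,0,0]],[[-0.032,0,-0.0142],[0,0,0]],[[-0.032,0,-0.0142],[0,0,0]],[[-0.032,0,-0.0142],[0,0,0]],[[-0.032,0,-0.0142],[0,0,0]],[[-0.032,0,-0.0142],[0,0,0]],[[-0.032,0,-0.0142],[0,0,0]],[[-0.032,0,-0.0142],[0,0,0]],[[-0.032,0,-0.0142],[0,0,0]],[[-0.032,0,-0.0142],[0,0,0]],[[-0.032,0,-0.0142],[0,0,0]],[[-0.032,0,-0.0142],[0,0,0]],[[-0.032,0,-0.0142],[0,0,0]],[[0,0,0],[0,0,0]],[[0,0,0],[0,0,0]]]}}

```text
time_s: 20.58
ee_pos: [0.4207, 0.3078, 0.0789]
eef_rot: [-0.515, 0.517, -0.483, 0.483]
wrist_force: [0.2, -1.0, -0.6]
width: 0.0527
```

Run:
```python
from h import *
wtube(30);go((.425,.307,-.008),3.6)
```

```text
tube 30 (327, 409, 63, 49) [0.4499 0.1932] ratio 0.6 tool [1.153e+02 1.000e-01 2.130e+01]
tube 30 (299, 222, 59, 76) [0.4246 0.3052] ratio 0.9 tool [ 1.9 -0.   3.1]
{'t': 20.63, 'p': array([0.4213, 0.3069, 0.0791]), 'zyaw': np.float64(3.66), 'shift_mm': array([-0. , 87.1,  3.8]), 'down': array([-0.002, -0.002, -1.   ]), 'w': 0.0527, 'F': array([ 1.2,  0.2, -0.8]), 'turn_y': np.float64(0.06)}
```

>>> {"name": "send_rows", "arguments": {"deltas": [[[0.0019,0.025,0.003],[0,0,0]],[[0,0.025,0],[0,0,0]],[[0,0.018,0],[0,0,0]],[[0,0.011,0],[0,0,0]],[[0,0.006,0],[0,0,0]],[[0,0,0],[0,0,0]],[[0,0,0],[0,0,0]]]}}

```text
time_s: 21.22
ee_pos: [0.426, 0.3049, -0.0041]
eef_rot: [0.515, -0.515, 0.484, -0.485]
wrist_force: [0.7, -0.7, 0.7]
width: 0.0527
```

>>> {"name": "send_rows", "arguments": {"deltas": [[[0,0,0],[0,0,0]],[[0,0,0],[0,0,0]],[[0,0,0],[0,0,0]],[[0,0,0],[0,0,0]],[[0,0,0],[0,0,0]],[[0,0,0],[0,0,0]]], "gripper": 0.22, "grip_force": 30}}

```text
time_s: 21.72
ee_pos: [0.4265, 0.3058, -0.0032]
eef_rot: [0.516, -0.514, 0.484, -0.485]
wrist_force: [-0.7, -0.8, 6.5]
width: 0.0287
```

Run:
```python
from h import *
wtube(30);go((.6433,-.0575,.085),3.6)
```

```text
tube 30 (270, 271, 97, 131) [0.4254 0.3054] ratio 0.96 tool [ 0.3 -0.  -1. ]
{'t': 21.77, 'p': array([ 0.4264,  0.3058, -0.0032]), 'zyaw': np.float64(3.56), 'shift_mm': array([376. , -88.1, 194.1]), 'down': array([ 0.002,  0.001, -1.   ]), 'w': 0.0289, 'F': array([ 0.6, -1. ,  6.4]), 'turn_y': np.float64(-0.04)}
```

>>> {"name": "send_rows", "arguments": {"deltas": [[[0,-0.008,0],[0,0,0]],[[0,-0.025,0],[0,0,0]],[[0,-0.03,0],[0,0,0]],[[0,-0.027,0],[0,0,0]],[[0.0313,0,0.0162],[0,0,0]],[[0.0313,0,0.0162],[0,0,0]],[[0.0313,0,0.0162],[0,0,0]],[[0.0313,0,0.0162],[0,0,0]],[[0.0313,0,0.0162],[0,0,0]],[[0.0313,0,0.0162],[0,0,0]],[[0.0313,0,0.0162],[0,0,0]],[[0.0313,0,0.0162],[0,0,0]],[[0.0313,0,0.0162],[0,0,0]],[[0.0313,0,0.0162],[0,0,0]],[[0.0313,0,0.0162],[0,0,0]],[[0.0313,0,0.0162],[0,0,0]],[[0,0,0],[0,0,0]],[[0,0,0],[0,0,0]]]}}

```text
time_s: 23.27
ee_pos: [0.6432, -0.0591, 0.0852]
eef_rot: [-0.514, 0.515, -0.485, 0.485]
wrist_force: [0.5, 0.6, -0.5]
width: 0.0292
```

Run:
```python
from h import *
s,p,r=pose()
c=wtube(30,p[2]+.0038);go((.6433,-.0575,.013),3.6)
```

```text
tube 30 (270, 271, 97, 131) [ 0.6422 -0.0591] ratio 0.94 tool [ 1.1 -0.  -0.4]
ring [319.9 240.2] [81.9 86.2] [ 0.6429 -0.0577  0.0105]
ring [319.6 112.1] [94.3 98.4] [0.6386 0.0125 0.0105]
ring [320.3 -38.4] [100.6 112.3] [0.6349 0.0812 0.0105]
{'t': 23.32, 'p': array([ 0.6425, -0.0579,  0.0853]), 'zyaw': np.float64(3.49), 'shift_mm': array([-0.3, 72.3,  0.9]), 'down': array([-0.001,  0.001, -1.   ]), 'w': 0.0285, 'F': array([ 0.8,  0.1, -0.4]), 'turn_y': np.float64(-0.11)}
```

>>> {"name": "send_rows", "arguments": {"deltas": [[[-0.0012,0.025,0.0007],[0,0,0]],[[0,0.025,0],[0,0,0]],[[0,0.014,0],[0,0,0]],[[0,0.007,0],[0,0,0]],[[0,0.003,0],[0,0,0]],[[0,0,0],[0,0,0]],[[0,0,0],[0,0,0]]]}}

```text
time_s: 23.9
ee_pos: [0.644, -0.0558, 0.0127]
eef_rot: [0.516, -0.515, 0.484, -0.484]
wrist_force: [-0.1, -0.2, -0.3]
width: 0.0286
```

Run:
```python
from h import *
s,p,r=pose()
c=wtube(30,p[2]+.0038);go((.6431,-.0576,.0067),3.6)
```

```text
tube 30 (294, 420, 51, 39) [ 0.6458 -0.0992] ratio 0.15 tool [43.2  0.  -1.1]
tube 30 (270, 270, 97, 132) [ 0.6429 -0.0556] ratio 0.95 tool [-0.5 -0.  -1.3]
ring [318.2 439.5] [ 87.4 107.5] [ 0.6474 -0.1283  0.0105]
ring [318.4 299.4] [106.  118.5] [ 0.6431 -0.0572  0.0105]
ring [318.3 125.3] [135.9 140.5] [0.6388 0.0126 0.0105]
{'t': 23.95, 'p': array([ 0.6443, -0.056 ,  0.013 ]), 'zyaw': np.float64(3.58), 'shift_mm': array([ 1.5,  6.3, -1.3]), 'down': array([ 0.002, -0.   , -1.   ]), 'w': 0.0289, 'F': array([-0.1,  0.6, -1. ]), 'turn_y': np.float64(-0.02)}
```

>>> {"name": "send_rows", "arguments": {"deltas": [[[0.0016,0.003,0],[0,0,0]],[[0,0.002,0],[0,0,0]],[[0,0.0007,0],[0,0,0]],[[0,0,0],[0,0,0]],[[0,0,0],[0,0,0]]]}}

```text
time_s: 24.37
ee_pos: [0.6441, -0.0582, 0.0068]
eef_rot: [0.516, -0.515, 0.484, -0.485]
wrist_force: [-1.2, 0.3, 5.3]
width: 0.0287
```

>>> {"name": "send_rows", "arguments": {"deltas": [[[0,0.0007,0],[0,0,0]],[[0,0,0],[0,0,0]],[[0,0,0],[0,0,0]]]}}

```text
time_s: 24.62
ee_pos: [0.6442, -0.0582, 0.0068]
eef_rot: [0.516, -0.515, 0.484, -0.485]
wrist_force: [-1.7, 0.4, 9.9]
width: 0.0287
```

Run:
```python
from h import *
s,p,r=pose()
c=wtube(30,.0107);go((.6431,-.0576,.0067),3.6)
```

```text
tube 30 (294, 425, 52, 34) [ 0.6461 -0.1026] ratio 0.13 tool [44.5  0.  -0.8]
tube 30 (270, 270, 97, 132) [ 0.6431 -0.058 ] ratio 0.95 tool [-0.3 -0.  -1.1]
ring [318.8 440.1] [ 79.2 109.3] [ 0.6475 -0.1256  0.0105]
ring [318.1 300.8] [110.6 123.2] [ 0.6431 -0.0573  0.0105]
ring [318.  118.9] [141.9 147. ] [0.6388 0.0127 0.0105]
{'t': 24.67, 'p': array([ 0.6442, -0.0582,  0.0068]), 'zyaw': np.float64(3.54), 'shift_mm': array([-0.6,  0.1, -1.1]), 'down': array([ 0.002, -0.   , -1.   ]), 'w': 0.0286, 'F': array([-2.6,  0.1,  8.9]), 'turn_y': np.float64(-0.06)}
```

Centred to within 0.7 mm and in contact. Next I'll release, lift, and head for tube_36.

>>> {"name": "send_rows", "arguments": {"deltas": [[[0,-0.001,0],[0,0,0]],[[0,0,0],[0,0,0]],[[0,0,0],[0,0,0]],[[0,0,0],[0,0,0]],[[0,0,0],[0,0,0]],[[0,0,0],[0,0,0]],[[0,-0.02,0],[0,0,0]],[[0,-0.03,0],[0,0,0]],[[0,-0.035,0],[0,0,0]],[[0,0,0],[0,0,0]],[[0,0,0],[0,0,0]]], "gripper": 0.68}}

```text
time_s: 25.58
ee_pos: [0.6454, -0.0581, 0.0939]
eef_rot: [0.516, -0.514, 0.483, -0.486]
wrist_force: [-1.0, -0.6, 0.4]
width: 0.0583
```

Run:
```python
from h import *
wtube(30,.0105);go((.446,-.0115,.093),3.6)
```

```text
tube 30 (296, 327, 40, 58) [ 0.647  -0.1223] ratio 0.49 tool [64.4  0.  -1.1]
tube 30 (286, 215, 58, 74) [ 0.6428 -0.058 ] ratio 0.89 tool [-0.1 -0.  -1.4]
ring [315.2 342. ] [67.9 76.5] [ 0.6471 -0.1281  0.0105]
ring [314.9 237.1] [78.8 83.2] [ 0.6427 -0.0578  0.0105]
ring [314.5 113.9] [90.5 94.5] [0.6384 0.0122 0.0105]
ring [314.8 -22.5] [90.4 92.4] [0.6348 0.0774 0.0105]
{'t': 25.63, 'p': array([ 0.6442, -0.058 ,  0.0918]), 'zyaw': np.float64(3.55), 'shift_mm': array([ -58.7,   -1.5, -194.9]), 'down': array([ 0.002, -0.   , -1.   ]), 'w': 0.0579, 'F': array([-0.1,  0.6, -0.3]), 'turn_y': np.float64(-0.05)}
```

tube_30 is at (0.6428,−0.0580) and its ring at (0.6427,−0.0578).

>>> {"name": "send_rows", "arguments": {"deltas": [[[-0.0098,0,-0.0325],[0,0,0]],[[-0.0098,0,-0.0325],[0,0,0]],[[-0.0098,0,-0.0325],[0,0,0]],[[-0.0098,0,-0.0325],[0,0,0]],[[-0.0098,0,-0.0325],[0,0,0]],[[-0.0098,0,-0.0325],[0,0,0]],[[0,0,0],[0,0,0]],[[0,0,0],[0,0,0]],[[0,0,0],[0,0,0]]]}}

```text
time_s: 26.38
ee_pos: [0.4455, -0.0113, 0.0906]
eef_rot: [-0.515, 0.515, -0.484, 0.484]
wrist_force: [-0.2, 0.2, 0.6]
width: 0.0583
```

Run:
```python
from h import *
wtube(36);go((.446,-.0115,.005),3.6)
```

```text
tube 36 (603, 409, 37, 37) [ 0.6392 -0.1119] ratio 0.08 tool [112.2   0.  186.6]
tube 36 (610, 310, 30, 57) [ 0.6235 -0.0511] ratio 0.15 tool [ 50.6   0.  174.7]
tube 36 (286, 209, 72, 92) [ 0.4459 -0.0123] ratio 0.92 tool [ 0.8  0.  -0.2]
ring [617.1 403.7] [21.9 51.8] [ 0.6497 -0.1135  0.0105]
ring [627.3 330.8] [63.2 76.1] [ 0.6415 -0.0594  0.0105]
ring [657.  222.1] [74.1 92.1] [0.6392 0.0111 0.0105]
{'t': 26.43, 'p': array([ 0.4461, -0.0114,  0.0907]), 'zyaw': np.float64(3.55), 'shift_mm': array([ 0.1, 85.7, -0.1]), 'down': array([ 0., -0., -1.]), 'w': 0.0584, 'F': array([-0.5,  0.7, -0.6]), 'turn_y': np.float64(-0.05)}
```

>>> {"name": "send_rows", "arguments": {"deltas": [[[0.0006,0.025,0],[0,0,0]],[[0,0.025,0],[0,0,0]],[[0,0.02,0],[0,0,0]],[[0,0.012,0],[0,0,0]],[[0,0.006,0],[0,0,0]],[[0,0,0],[0,0,0]],[[0,0,0],[0,0,0]]]}}

```text
time_s: 27.02
ee_pos: [0.446, -0.0121, 0.0031]
eef_rot: [-0.515, 0.515, -0.484, 0.484]
wrist_force: [0.2, 0.1, 0.0]
width: 0.0579
```

>>> {"name": "send_rows", "arguments": {"deltas": [[[0,0,0],[0,0,0]],[[0,0,0],[0,0,0]],[[0,0,0],[0,0,0]],[[0,0,0],[0,0,0]],[[0,0,0],[0,0,0]],[[0,0,0],[0,0,0]]], "gripper": 0.3, "grip_force": 30}}

```text
time_s: 27.52
ee_pos: [0.4465, -0.012, 0.0042]
eef_rot: [0.516, -0.515, 0.484, -0.485]
wrist_force: [-0.2, -0.3, 5.9]
width: 0.0358
```

Run:
```python
from h import *
wtube(36);go((.6387,.0124,.09),3.6)
```

```text
tube 36 (258, 257, 122, 164) [ 0.4454 -0.0123] ratio 0.97 tool [ 0.3 -0.  -1. ]
{'t': 27.57, 'p': array([ 0.4464, -0.012 ,  0.0042]), 'zyaw': np.float64(3.56), 'shift_mm': array([-12.4, -85.3, 193.6]), 'down': array([ 0.003, -0.   , -1.   ]), 'w': 0.0356, 'F': array([1.4, 0.3, 6.3]), 'turn_y': np.float64(-0.04)}
```

>>> {"name": "send_rows", "arguments": {"deltas": [[[0,-0.008,0],[0,0,0]],[[0,-0.025,0],[0,0,0]],[[0,-0.03,0],[0,0,0]],[[0,-0.022,0],[0,0,0]],[[-0.0018,0,0.0277],[0,0,0]],[[-0.0018,0,0.0277],[0,0,0]],[[-0.0018,0,0.0277],[0,0,0]],[[-0.0018,0,0.0277],[0,0,0]],[[-0.0018,0,0.0277],[0,0,0]],[[-0.0018,0,0.0277],[0,0,0]],[[-0.0016,0,0.0274],[0,0,0]],[[0,0,0],[0,0,0]],[[0,0,0],[0,0,0]],[[0,0,0],[0,0,0]]]}}

```text
time_s: 28.73
ee_pos: [0.6368, 0.0124, 0.0877]
eef_rot: [-0.515, 0.516, -0.485, 0.484]
wrist_force: [0.5, -0.1, -1.4]
width: 0.0358
```

Run:
```python
from h import *
s,p,r=pose()
c=wtube(36,p[2]-.0037);go((.6387,.0124,.0145),3.6)
```

```text
tube 36 (307, 427, 35, 32) [ 0.6403 -0.031 ] ratio 0.06 tool [43.5 -0.   1. ]
tube 36 (258, 257, 122, 165) [0.6359 0.0123] ratio 0.96 tool [-0.   0.  -0.7]
ring [297.3 436.4] [20.5 36.6] [ 0.6299 -0.1267  0.0105]
ring [347.7 434.5] [20.6 37.4] [ 0.6637 -0.123   0.0105]
ring [323.5 242.5] [80.9 85.2] [0.6387 0.0117 0.0105]
ring [323.8 116.2] [92.9 96.8] [0.6343 0.0821 0.0105]
{'t': 28.78, 'p': array([0.6366, 0.0124, 0.088 ]), 'zyaw': np.float64(3.55), 'shift_mm': array([ 0.1, 73.5,  2.2]), 'down': array([-0.001, -0.   , -1.   ]), 'w': 0.0356, 'F': array([ 0.6,  0. , -0.9]), 'turn_y': np.float64(-0.05)}
```

>>> {"name": "send_rows", "arguments": {"deltas": [[[0.0001,0.025,0.0025],[0,0,0]],[[0,0.025,0],[0,0,0]],[[0,0.012,0],[0,0,0]],[[0,0.006,0],[0,0,0]],[[0,0.002,0],[0,0,0]],[[0,0,0],[0,0,0]],[[0,0,0],[0,0,0]]]}}

```text
time_s: 29.37
ee_pos: [0.6409, 0.0124, 0.0195]
eef_rot: [0.516, -0.515, 0.484, -0.485]
wrist_force: [0.3, -0.4, -1.7]
width: 0.0358
```

Run:
```python
from h import *
s,p,r=pose()
c=wtube(36,p[2]-.0037);go((.6387,.0122,.0142),3.6)
```

```text
tube 36 (258, 257, 122, 202) [0.6401 0.0059] ratio 1.18 tool [ 6.5 -0.  -1.4]
ring [357.2 430. ] [20.1 46.1] [ 0.663  -0.0595  0.0105]
ring [275.  428.2] [21.5 47.8] [ 0.6236 -0.0608  0.0105]
ring [315.9 288.9] [102.7 114.7] [0.6389 0.0128 0.0105]
ring [314.8 119.9] [130.7 135.6] [0.6344 0.0824 0.0105]
{'t': 29.42, 'p': array([0.6411, 0.0125, 0.0196]), 'zyaw': np.float64(3.55), 'shift_mm': array([ 0.1,  5.4, -2.5]), 'down': array([ 0.002,  0.   , -1.   ]), 'w': 0.0357, 'F': array([ 0.3,  0.2, -1.2]), 'turn_y': np.float64(-0.05)}
```

>>> {"name": "send_rows", "arguments": {"deltas": [[[0,0.003,-0.0014],[0,0,0]],[[0,0.0015,0],[0,0,0]],[[0,0.0007,0],[0,0,0]],[[0,0,0],[0,0,0]],[[0,0,0],[0,0,0]]]}}

```text
time_s: 29.83
ee_pos: [0.6393, 0.0124, 0.0143]
eef_rot: [0.516, -0.515, 0.484, -0.485]
wrist_force: [-2.0, -0.2, 5.2]
width: 0.0361
```

Run:
```python
from h import *
s,p,r=pose()
c=wtube(36,.0107);go((.6387,.0122,.0142),3.6)
```

```text
tube 36 (258, 257, 122, 202) [0.6387 0.006 ] ratio 1.18 tool [ 6.4 -0.  -1. ]
ring [361.8 429.6] [20.2 44.5] [ 0.6627 -0.0546  0.0105]
ring [276.3 430.1] [20. 45.] [ 0.623  -0.0573  0.0105]
ring [319.7 289.4] [ 95.  116.3] [0.6387 0.0149 0.0105]
ring [319.3 120.5] [135.  139.9] [0.6344 0.0825 0.0105]
{'t': 29.88, 'p': array([0.6393, 0.0124, 0.0142]), 'zyaw': np.float64(3.55), 'shift_mm': array([ 0.2,  0. , -0.6]), 'down': array([ 0.001,  0.   , -1.   ]), 'w': 0.0358, 'F': array([-1.9, -0.6,  5.9]), 'turn_y': np.float64(-0.05)}
```

Columns 319 and 319.5 are aligned and the tube is in contact at 5 N. Next I'll release, lift, and go to tube_42.

>>> {"name": "send_rows", "arguments": {"deltas": [[[0,-0.0005,0],[0,0,0]],[[0,0,0],[0,0,0]],[[0,0,0],[0,0,0]],[[0,0,0],[0,0,0]],[[0,0,0],[0,0,0]],[[0,0,0],[0,0,0]],[[0,-0.02,0],[0,0,0]],[[0,-0.03,0],[0,0,0]],[[0,-0.03,0],[0,0,0]],[[0,0,0],[0,0,0]],[[0,0,0],[0,0,0]]], "gripper": 0.75}}

```text
time_s: 30.8
ee_pos: [0.6404, 0.0124, 0.0957]
eef_rot: [0.516, -0.514, 0.483, -0.485]
wrist_force: [0.1, 0.3, 0.2]
width: 0.0641
```

Run:
```python
from h import *
wtube(36,.0105);go((.454,.175,.098),3.6)
```

```text
tube 36 (300, 418, 34, 41) [ 0.646 -0.106] ratio 0.2 tool [118.6   0.   -0.8]
tube 36 (290, 323, 53, 80) [ 0.6424 -0.0528] ratio 0.56 tool [65.3  0.  -1. ]
tube 36 (279, 209, 73, 94) [0.638  0.0125] ratio 0.91 tool [-0.2 -0.  -1.4]
ring [316.3 431.1] [58.7 70.8] [ 0.6471 -0.1286  0.0105]
ring [316.1 341.5] [67.2 76.1] [ 0.6427 -0.0582  0.0105]
ring [315.8 237.3] [77.7 82.4] [0.6384 0.0121 0.0105]
ring [315.5 115.3] [89.7 93.3] [0.6341 0.082  0.0105]
{'t': 30.85, 'p': array([0.6394, 0.0124, 0.0939]), 'zyaw': np.float64(3.55), 'shift_mm': array([-173.8,   -4.3, -174.9]), 'down': array([ 0.001,  0.   , -1.   ]), 'w': 0.064, 'F': array([ 0. ,  0.6, -0.8]), 'turn_y': np.float64(-0.05)}
```

>>> {"name": "send_rows", "arguments": {"deltas": [[[-0.0217,-0.005,-0.0219],[0,0,0]],[[-0.0217,0,-0.0219],[0,0,0]],[[-0.0217,0,-0.0219],[0,0,0]],[[-0.0217,0,-0.0219],[0,0,0]],[[-0.0217,0,-0.0219],[0,0,0]],[[-0.0217,0,-0.0219],[0,0,0]],[[-0.0217,0,-0.0219],[0,0,0]],[[-0.0217,0,-0.0219],[0,0,0]],[[0,0,0],[0,0,0]],[[0,0,0],[0,0,0]],[[0,0,0],[0,0,0]]]}}

```text
time_s: 31.77
ee_pos: [0.453, 0.1747, 0.0975]
eef_rot: [-0.515, 0.516, -0.484, 0.484]
wrist_force: [-0.3, 0.1, 0.4]
width: 0.0641
```

Run:
```python
from h import *
wtube(42);go((.454,.175,.014),3.6)
```

```text
tube 42 (279, 202, 86, 109) [0.4536 0.1734] ratio 0.94 tool [1.  0.  0.1]
ring [581.9 384.8] [59.9 76.2] [0.6354 0.0809 0.0105]
ring [596.9 299.7] [48.1 94.6] [0.6295 0.1436 0.0105]
ring [597.6 240.3] [ 45.7 104.1] [0.6199 0.1823 0.0105]
{'t': 31.82, 'p': array([0.4534, 0.1744, 0.0977]), 'zyaw': np.float64(3.53), 'shift_mm': array([-0.6, 83.7,  0.7]), 'down': array([-0.001, -0.001, -1.   ]), 'w': 0.0641, 'F': array([0.1, 0.4, 0. ]), 'turn_y': np.float64(-0.07)}
```

>>> {"name": "send_rows", "arguments": {"deltas": [[[0.001,0.025,0.0002],[0,0,0]],[[0,0.025,0],[0,0,0]],[[0,0.02,0],[0,0,0]],[[0,0.011,0],[0,0,0]],[[0,0.005,0],[0,0,0]],[[0,0,0],[0,0,0]],[[0,0,0],[0,0,0]]]}}

```text
time_s: 32.4
ee_pos: [0.4543, 0.1737, 0.0129]
eef_rot: [0.515, -0.515, 0.484, -0.485]
wrist_force: [0.6, -0.4, 0.4]
width: 0.0641
```

>>> {"name": "send_rows", "arguments": {"deltas": [[[0,0,0],[0,0,0]],[[0,0,0],[0,0,0]],[[0,0,0],[0,0,0]],[[0,0,0],[0,0,0]],[[0,0,0],[0,0,0]],[[0,0,0],[0,0,0]]], "gripper": 0.38, "grip_force": 30}}

```text
time_s: 32.9
ee_pos: [0.4545, 0.1742, 0.0137]
eef_rot: [0.516, -0.515, 0.484, -0.485]
wrist_force: [0.1, 0.0, 6.3]
width: 0.0405
```

Run:
```python
from h import *
wtube(42);go((.6343,.0821,.095),3.6)
```

```text
tube 42 (247, 244, 143, 192) [0.4535 0.1733] ratio 0.98 tool [ 0.8 -0.  -1.1]
{'t': 32.95, 'p': array([0.4546, 0.1742, 0.0137]), 'zyaw': np.float64(3.56), 'shift_mm': array([103. , -80.9, 173.9]), 'down': array([ 0.003,  0.001, -1.   ]), 'w': 0.0408, 'F': array([-0.1, -1.4,  6. ]), 'turn_y': np.float64(-0.04)}
```

>>> {"name": "send_rows", "arguments": {"deltas": [[[0,-0.008,0],[0,0,0]],[[0,-0.025,0],[0,0,0]],[[0,-0.03,0],[0,0,0]],[[0,-0.019,0],[0,0,0]],[[0.0147,0,0.0249],[0,0,0]],[[0.0147,0,0.0249],[0,0,0]],[[0.0147,0,0.0249],[0,0,0]],[[0.0147,0,0.0249],[0,0,0]],[[0.0147,0,0.0249],[0,0,0]],[[0.0147,0,0.0249],[0,0,0]],[[0.0147,0,0.0249],[0,0,0]],[[0,0,0],[0,0,0]],[[0,0,0],[0,0,0]],[[0,0,0],[0,0,0]]]}}

```text
time_s: 34.12
ee_pos: [0.6331, 0.082, 0.094]
eef_rot: [-0.515, 0.516, -0.485, 0.484]
wrist_force: [-0.8, 1.0, -1.7]
width: 0.0406
```

Run:
```python
from h import *
s,p,r=pose()
c=wtube(42,p[2]-.0132);go((.6343,.0821,.0237),3.6)
```

```text
tube 42 (247, 243, 143, 216) [0.6324 0.0786] ratio 1.04 tool [ 3.6  0.  -0.7]
ring [322.1 238.1] [78.3 83.1] [0.6343 0.0819 0.0105]
ring [322.5 105.1] [159.7 170.7] [0.6297 0.1571 0.0105]
ring [321.8  36.1] [ 52.  195.5] [0.6272 0.1912 0.0105]
{'t': 34.17, 'p': array([0.6329, 0.0823, 0.0943]), 'zyaw': np.float64(3.58), 'shift_mm': array([ 0.3, 70.6,  1.5]), 'down': array([-0.001,  0.   , -1.   ]), 'w': 0.0408, 'F': array([ 0.1, -0.1, -1.8]), 'turn_y': np.float64(-0.02)}
```

>>> {"name": "send_rows", "arguments": {"deltas": [[[-0.0002,0.025,0.001],[0,0,0]],[[0,0.025,0],[0,0,0]],[[0,0.01,0],[0,0,0]],[[0,0.004,0],[0,0,0]],[[0,0.002,0],[0,0,0]],[[0,0,0],[0,0,0]],[[0,0,0],[0,0,0]]]}}

```text
time_s: 34.75
ee_pos: [0.6356, 0.0825, 0.0299]
eef_rot: [0.516, -0.515, 0.484, -0.485]
wrist_force: [-0.1, -0.0, -1.9]
width: 0.0406
```

Run:
```python
from h import *
s,p,r=pose()
c=wtube(42,p[2]-.0132);go((.6343,.0821,.0237),3.6)
cv2.imwrite("pics/w11.png",c["img"])
```

```text
tube 42 (247, 243, 143, 216) [0.6348 0.0781] ratio 1.08 tool [ 4.3 -0.  -1.2]
ring [317.7 281. ] [100.3 109.3] [0.6344 0.082  0.0105]
ring [317.3 111.6] [100.4 235.2] [0.6298 0.1553 0.0105]
ring [317.    6.5] [238.  248.9] [0.6274 0.193  0.0105]
{'t': 34.8, 'p': array([0.6357, 0.0824, 0.0299]), 'zyaw': np.float64(3.56), 'shift_mm': array([ 0.2,  6.2, -1.4]), 'down': array([ 0.002,  0.   , -1.   ]), 'w': 0.0406, 'F': array([ 0.5,  0.9, -1.4]), 'turn_y': np.float64(-0.04)}
```

View pics/w11.png

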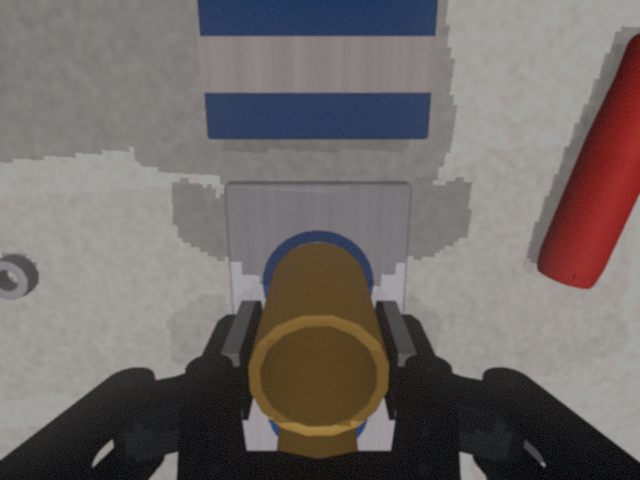

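tube_42 is centred over mark_a (tube column 318.5, ring 317.7) and upright. Next I'll lower it.

>>> {"name": "send_rows", "arguments": {"deltas": [[[0,0.003,-0.0004],[0,0,0]],[[0,0.002,0],[0,0,0]],[[0,0.001,0],[0,0,0]],[[0,0,0],[0,0,0]],[[0,0,0],[0,0,0]]]}}

```text
time_s: 35.22
ee_pos: [0.6349, 0.0822, 0.0237]
eef_rot: [0.516, -0.515, 0.484, -0.485]
wrist_force: [-2.0, -0.8, 5.6]
width: 0.0408
```

>>> {"name": "send_rows", "arguments": {"deltas": [[[0,0.0004,0],[0,0,0]],[[0,0,0],[0,0,0]],[[0,0,0],[0,0,0]]]}}

```text
time_s: 35.47
ee_pos: [0.6349, 0.0822, 0.0238]
eef_rot: [0.516, -0.515, 0.484, -0.485]
wrist_force: [-3.9, -0.4, 7.3]
width: 0.0405
```

Contact. Next I'll release, lift clear, and take final pictures.

>>> {"name": "send_rows", "arguments": {"deltas": [[[0,-0.0009,0],[0,0,0]],[[0,0,0],[0,0,0]],[[0,0,0],[0,0,0]],[[0,0,0],[0,0,0]],[[0,0,0],[0,0,0]],[[0,0,0],[0,0,0]],[[0,-0.02,0],[0,0,0]],[[0,-0.03,0],[0,0,0]],[[0,-0.03,0],[0,0,0]],[[0,-0.01,0],[0,0,0]],[[0,0,0],[0,0,0]],[[0,0,0],[0,0,0]]], "gripper": 0.75}}

```text
time_s: 36.47
ee_pos: [0.6347, 0.0822, 0.1127]
eef_rot: [0.515, -0.515, 0.484, -0.484]
wrist_force: [-0.8, 0.2, -0.4]
width: 0.0642
```

Run:
```python
from h import *
c=wtube(42,.0105);cv2.imwrite("pics/w12.png",c["img"])
c=read_camera("scene");cv2.imwrite("pics/s12.png",cv2.resize(c["img"][170:370,230:430],None,fx=3,fy=3,interpolation=cv2.INTER_CUBIC))
print(get_state()["time_s"])
```

```text
tube 42 (277, 199, 83, 260) [0.6364 0.0397] ratio 2.17 tool [42.5  0.  -0.2]
ring [341.1 414.7] [21.5 38.5] [ 0.6591 -0.0581  0.0105]
ring [295.  414.1] [17.9 38. ] [ 0.6253 -0.0597  0.0105]
ring [340.3 325.3] [27.1 44.7] [0.6529 0.0149 0.0105]
ring [296.6 324.9] [25.9 43.9] [0.6231 0.0134 0.0105]
ring [318.7 229.5] [73.6 77.3] [0.6341 0.0819 0.0105]
ring [317.5 110.1] [ 43.9 174.1] [0.6289 0.1544 0.0105]
ring [318.7  37.9] [153.5 183.3] [0.6273 0.1929 0.0105]
36.5667
```

View pics/s12.png

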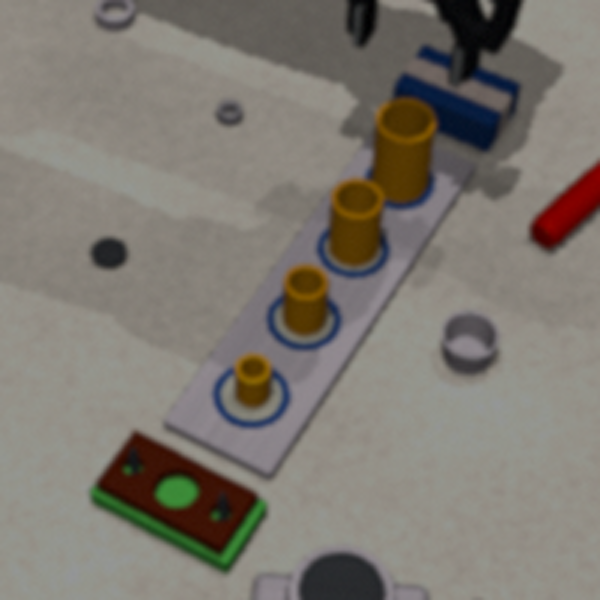

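All four tubes stand upright in order on their rings, and the spacer lies flat over both pins. I'll retreat and make a last numeric check.

>>> {"name": "send_rows", "arguments": {"deltas": [[[0,-0.03,0],[0,0,0]],[[0,-0.03,0],[0,0,0]],[[0,0,-0.035],[0,0,0]],[[0,0,-0.035],[0,0,0]],[[0,0,-0.035],[0,0,0]],[[0,0,-0.035],[0,0,0]],[[0,0,0],[0,0,0]],[[0,0,0],[0,0,0]],[[0,0,0],[0,0,0]],[[0,0,0],[0,0,0]],[[0,0,0],[0,0,0]],[[0,0,0],[0,0,0]]]}}

```text
time_s: 37.57
ee_pos: [0.4955, 0.0735, 0.1723]
eef_rot: [-0.515, 0.515, -0.484, 0.484]
wrist_force: [-0.1, -0.9, 1.9]
width: 0.064
```

Run:
```python
from h import *
for n in ("top","scene"):
    c=read_camera(n)
    M={}
    for h in blobs(c,(95,60,60),(130,255,255),100):
        e=cv2.fitEllipse(h);q=ray(c,e[0],.0105)
        if 15<min(e[1]) and max(e[1])<32: print(n,"ring",q.round(4))
    for h in blobs(c,*((13,90,30),(35,255,255)),60):
        x,_=fit(c,h,tube(.03,.042),.0105)
        if .6<x[0]<.68 and -.16<x[1]<.11:
            d=[24,30,36,42][int(np.argmin(abs(x[1]-np.array([-.128,-.058,.012,.082]))))]
            x,a=fit(c,h,tube(d/1e3,TUBES[d]/1e3),.0105);print(n,d,x.round(4),round(a,2))
s=get_state();print(s["time_s"],s["wrist_force"].round(1),abs(s["joint_vel"]).max())
```

```text
top ring [ 0.6468 -0.1291  0.0105]
top 24 [ 0.6497 -0.129 ] 0.54
top 30 [ 0.6458 -0.0597] 0.6
top 36 [0.6385 0.0117] 0.79
top 42 [0.6345 0.074 ] 0.52
scene 24 [ 0.6484 -0.1251] 0.79
scene 30 [ 0.6443 -0.0556] 0.87
scene 42 [0.6375 0.0525] 1.88
37.6667 [ 0.3 -0.   0.3] 0.0049828601346625975
```

Run:
```python
from h import *
c=wtube(42,.0105);wtube(36,.0105);cv2.imwrite("pics/w13.png",c["img"])
```

```text
tube 42 (477, 353, 39, 35) [ 0.635  -0.0342] ratio 0.09 tool [ 1.162e+02 -1.000e-01  1.328e+02]
tube 42 (471, 273, 75, 72) [0.6344 0.0159] ratio 0.62 tool [ 6.620e+01 -1.000e-01  1.354e+02]
tube 42 (476, 183, 102, 80) [0.6345 0.0814] ratio 0.92 tool [ 8.000e-01 -1.000e-01  1.395e+02]
ring [488.9 360.5] [35.3 45.7] [ 0.6487 -0.0523  0.0105]
ring [491.1 292.2] [53.4 61.9] [0.6391 0.0113 0.0105]
ring [501.9 208.2] [59.1 67.3] [0.6346 0.0814 0.0105]
ring [525.1 108.4] [ 58.5 127.4] [0.6374 0.1549 0.0105]
ring [533.4  54.9] [ 57.1 133.6] [0.6359 0.1903 0.0105]
tube 36 (477, 353, 39, 35) [ 0.6391 -0.0394] ratio 0.13 tool [121.6  -0.  136.7]
tube 36 (471, 273, 75, 73) [0.6388 0.0119] ratio 0.91 tool [ 7.040e+01 -1.000e-01  1.396e+02]
tube 36 (476, 183, 102, 80) [0.6391 0.0793] ratio 1.35 tool [ 3.100e+00 -1.000e-01  1.441e+02]
ring [490.2 359. ] [31.6 44.7] [ 0.6495 -0.0509  0.0105]
ring [491.2 292.1] [53.2 62.1] [0.639  0.0113 0.0105]
ring [501.9 207.9] [58.3 67.4] [0.6345 0.0816 0.0105]
ring [523.8 107.5] [ 55.9 131. ] [0.6363 0.1555 0.0105]
ring [532.1  55.8] [ 45.7 136.2] [0.6351 0.1896 0.0105]
```

View pics/w13.png

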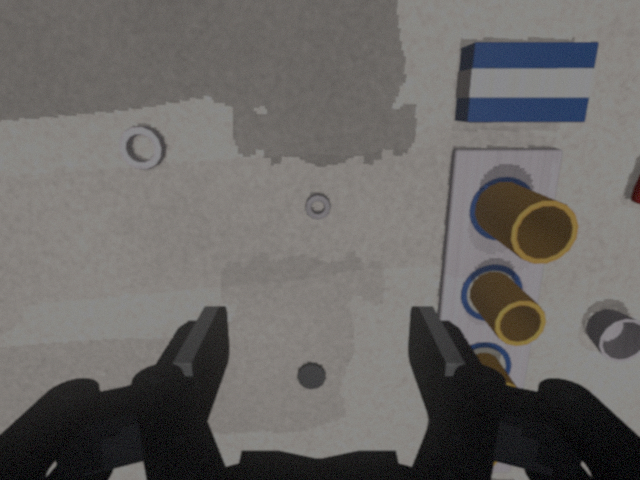

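The 42 mm and 36 mm tubes stand on rings at (502,208) and (491,292), each within about 1 mm of its mark centre. I'll hand the job in.

```bash
python3 -c "
from bench import *
print(finish_job())"
```

```text
the job is handed in; nothing more can be done
None
```

The job is handed in at about 38 s of robot time. The spacer lies flat on the green block, threaded over both pins. The four tubes stand upright in order: 24 on mark_d next to the stand, then 30 on mark_c, 36 on mark_b, and 42 on mark_a.

**Last checks:**
- **Centring:** wrist-camera fits put every tube within about 1 mm of its ring centre. For tubes 24 and 30 this was measured just after release; 36 and 42 were also checked at the end.
- **Standing still:** the last scene picture showed all tubes upright and the spacer flat. The gripper was clear and the arm still. Reported wrist force was at most about 10 N at the end of any move.

**What disagreed:**
- **Fingertip position:** with the jaws about 50 mm open, the tips stood roughly 22 mm behind the reported TCP, not the stated 14 mm ahead. My first two closes on the spacer passed above it; I then set heights from the pictures.
- **Top and scene cameras:** their fits read 2–3 mm off the wrist camera, and poorly for tube 42: 8 mm off from the top camera (the mask covered only about half the tube), with no usable fit from the scene camera because its blob merged with tube 36. I relied on the wrist camera.

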